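# Turn the coded sleeves to their readers

## Task

Two coded sleeves are to be read: stand each one upright in the reading station whose channel it fits closely (the slim sleeve was left in the wide channel, where it does not belong), fully home against the end stop, with its code plate squarely facing the scanner window, and let go. The thickest sleeve fits neither channel; leave it and everything else where it stands.

Things in the scene. Friction and masses are not known exactly. Their poses are not given: they have to be found in the camera images.
- slim: steel sleeve, upright cylinder 30 mm in diameter, 70 mm tall; origin at the centre of its underside, z up, +x through its marked side: a dark code plate (15 wide, 18 tall, centred 48 mm up) on the wall and, on the same side of the top face, a dark stripe 7 mm wide from the centre to the rim. It starts somewhere in the channel of the wide station, which is the wrong one.
- stout: steel sleeve, upright cylinder 38 mm in diameter, 70 mm tall; origin at the centre of its underside, z up, +x through its marked side: a dark code plate (15 wide, 18 tall, centred 48 mm up) on the wall and, on the same side of the top face, a dark stripe 7 mm wide from the centre to the rim. It starts on the table among other things.
- oversize: steel sleeve, upright cylinder 46 mm in diameter, 70 mm tall; origin at the centre of its underside, z up, +x through its marked side: a dark code plate (15 wide, 18 tall, centred 48 mm up) on the wall and, on the same side of the top face, a dark stripe 7 mm wide from the centre to the rim. Too thick for either channel: a bystander, leave it where it stands
- reader_narrow: fixed reading station for the 30 mm sleeve; plate 120 (x) x 84 x 6 mm, origin under its centre, +x toward the scanner. Two rails, inner faces at y = +-17 mm, x = -54 to 12, top at z = 22 mm, form a 34 mm channel open at -x; a stop of equal height has its face at x = 12. Fully home the sleeve's axis is at x = -3, y = 0, underside at z = 6 mm.
- reader_wide: fixed reading station for the 38 mm sleeve; plate 120 (x) x 84 x 6 mm, origin under its centre, +x toward the scanner. Two rails, inner faces at y = +-21 mm, x = -54 to 12, top at z = 22 mm, form a 42 mm channel open at -x; a stop of equal height has its face at x = 12. Fully home the sleeve's axis is at x = -7, y = 0, underside at z = 6 mm.
- reader_narrow_window (a point): centre of the narrow station's dark scanner window, at (40, 0, 54) mm of the station, facing its -x; on the scanner block, which fills x = 40 to 60, y = -25 to 25 mm, up to z = 70 mm
- reader_wide_window (a point): centre of the wide station's dark scanner window, at (40, 0, 54) mm of the station, facing its -x; on the scanner block, which fills x = 40 to 60, y = -25 to 25 mm, up to z = 70 mm
- stepped_shaft: stepped steel shaft standing on its big end, 38 mm in diameter at the foot, 87 mm tall, origin under its centre; a bystander, leave it where it stands
- oil_pot: small tan oil dropper with thin spout, 42 mm in diameter, 86 mm tall, origin under its centre; a bystander, leave it where it stands
- v_block: steel V-block, 34 (x) x 46 (y) x 36 mm, origin under its centre; a bystander, leave it where it stands
- mouse: black computer mouse, 108 x 60 x 40 mm, origin under its centre; a bystander, leave it where it stands
There are look-alikes about, which are no part of the job. Leave any turquoise look-alike of the stout alone.

How it is judged (in metres and radians):
At the end, for the whole second after the job is handed in: The 30 mm sleeve stands upright on the plate in the narrow channel, the 38 mm sleeve in the wide one, each within 6 mm of touching the end stop, at rest, released, its code facing the scanner: the window centre within 12 mm of the straight line out of the code (about 15 degrees) (x of slim in the frame of reader_narrow between -0.009 and 0.001 m and y of slim in the frame of reader_narrow between -0.005 and 0.005 m and z of slim in the frame of reader_narrow between 0.003 and 0.01 m and angle between each of slim, stout's own z axis and vertical below 0.06 rad and x of reader_narrow_window in the frame of slim above 0.02 m and y of reader_narrow_window in the frame of slim between -0.012 and 0.012 m and linear speed of each of slim, stout below 0.01 m/s and contact force between each of slim, stout and the fingers below 0.1 N and x of stout in the frame of reader_wide between -0.013 and -0.003 m and y of stout in the frame of reader_wide between -0.005 and 0.005 m and z of stout in the frame of reader_wide between 0.003 and 0.01 m and x of reader_wide_window in the frame of stout above 0.02 m and y of reader_wide_window in the frame of stout between -0.012 and 0.012 m).
It fails at once if a bystander is moved by more than 20 mm (distance of any of oversize, stepped_shaft, oil_pot, v_block, mouse from where it was at the start of the episode above 0.02 m).
It fails at once if an upright bystander is knocked over (angle between any of oversize, stepped_shaft, oil_pot, v_block's own z axis and vertical above 0.4 rad).
It also fails if it takes over 67 s, if anything falls off the work surface, if the arm or the gripper's body presses on something with over 40 N, if the wrist force passes 120 N, or if a joint passes its speed limit or range.

## Robot

A 6-joint arm with a two-finger parallel gripper is mounted at the origin on a cart in front of the work surface, level with it; the furniture and walls round the work are solid. World frame = base frame: x ahead of the robot, y to its left, z up, the work surface at z = 0. Lengths are in mm, angles in rad, forces in N, time in s.
With the tool pointing down it reaches from about 300 to 875 mm from the base axis. Payload 4.2 kg.
Tool frame: the origin (TCP) lies midway between the tips of the shut fingers; the grasp point (between the pads) lies 19 mm behind it (manip.hold_point_z is the distance from the TCP to the grasp point, in mm); z points along the fingers, y is the line along which they close (so a half turn about z gives the same grasp; the last joint's range is limited). The gripper opens to 85 mm and grips with 20 to 120 N. Pads are 22 mm wide; open, the fingers measure 114 mm over their backs; the gripper's body (76 mm by 85 mm) begins 54 mm behind the grasp point. The pads swing forward as they close: fully open they stand 13 mm farther back than shut.
Start: joints at [1.194, 0.32, 1.565, -0, 1.257, -0.02], TCP at [200.837, 538.8, 231.338] pointing down, gripper open.
Joint ranges: [-3.11, 3.11], [-0.84, 2.01], [0.21, 2.61], [-1.34, 4.49], [0.05, 2.63], [-2.56, 2.56]. Speed limits (rad/s): [2.57, 2.57, 3.14, 3.14, 3.14, 3.14].

## Interface

Orientations are given as a unit quaternion [w, x, y, z].
In Python, from cell import manip gives the robot as it stands.
- The arm moves only by the tool step_arm, never from a script. Its argument "deltas" is a list of rows, each an object with "xyz": the shift along the tool's x, y, z scaled (see below), a list of three; "yaw": the turn about the tool's z scaled (see below); "hand": the opening, from -1 (shut) to 1 (fully open). A call has 1 to 5 rows; each row is the pose to reach, as a shift and turn from the pose commanded when the call began, along the tool's axes at that moment, turning the shorter way round; what a row does not reach only later rows make up. The controller multiplies each number of a shift by 12 cm and each number of a turn by 180 degrees. A row lasts 1/10 s, in which the tool goes at most 50 mm and 8.59 degrees, less where a joint would pass 70% of its speed; a pose out of reach is approached as far as the arm can. A call with a number of a shift or a turn outside -1 to 1 is refused whole. A call with a gripper value outside its range is refused whole. The fingers move at their own pace and stop on an object; "grip_force" is the grip in N (left out, the last holds). Time passes only in rows, so rows that repeat a pose let the fingers close. It gives the time, the measured TCP pose, the force, the opening and the grip force at its end, in the units of the state.
- manip.state(): the state, without advancing time (a new reading comes with each control period).
- manip.camera(name): name is "side" or "top"; returns a dict with "frame" (400x640x3 uint8, red, green, blue), "fx", "fy", "cx", "cy" (pixels), "R" (3x3) and "t" (3): a world point X has camera coordinates R X + t. Camera axes: x right, y down, z forward; pixel columns grow to the right and rows downward; lengths in mm; the calibration is good to about 2 mm. A picture is of the moment at which its call begins. There is no depth.
- manip.hand_in(): hands the job in; it is judged then, once.
The state is a dict: "time": time; "joints": joint angles; "joint_velocities": joint speeds; "joint_torque": joint torques, N m; "tool_pos": TCP position; "eef_rot": TCP orientation; "force": force on the tool from outside, world axes, zero at the start; "torque": the same for the moment, N m; "finger_gap": opening from 0.0 (shut) to 1.0 (fully open); "grasp_force": force on a finger pad.
Only numpy, scipy, OpenCV 4.12 (cv2) and the standard library are available. Lean on these libraries where they do the work, as an engineer would, in place of code of your own. Each camera call takes 0.05 s, during which the arm holds its last target. There are 200 camera calls.

## Working session

There is one attempt and no reset: what is moved stays moved. The work goes in short steps, Python scripts to look and compute and a tool call to move; the robot and the scene stay as the last step left them, time stands still between calls to the robot, and variables do not carry over. Pictures are saved under pics/ and viewed, at most 10 in all, crops included, and the job is handed in when it is done.

Besides the shell and the picture viewer there is one more tool, called as name(argument=value, ...) on one line, values as JSON. step_arm: Moves the arm, as the interface text tells. Shifts and turns lie within -1 to 1; 1 stands for 12 cm of shift or 180 degrees of turn. Its arguments: {"type":"object","properties":{"deltas":{"type":"array","items":{"type":"object","properties":{"xyz":{"type":"array","items":{"type":"number","minimum":-1,"maximum":1}},"yaw":{"type":"number","minimum":-1,"maximum":1},"hand":{"type":"number"}}}},"grip_force":{"type":"number"}},"required":["deltas"]}

```bash
ls; mkdir -p pics
cat > h.py <<'E'
import numpy as np, cv2
from cell import manip
def shot(n,f):
    c=manip.camera(n); cv2.imwrite(f,cv2.cvtColor(c['frame'],cv2.COLOR_RGB2BGR)); np.savez(f.replace('.png','.npz'),**{k:np.array(v) for k,v in c.items()}); return c
def load(f): return dict(np.load(f))
def ray(c,u,v):
    R=np.array(c['R']);t=np.array(c['t']);d=R.T@np.array([(u-c['cx'])/c['fx'],(v-c['cy'])/c['fy'],1]);return -R.T@t,d
def onz(c,u,v,z):
    o,d=ray(c,u,v);return (o+d*(z-o[2])/d[2]).round(1)
def tri(c1,p1,c2,p2):
    o1,d1=ray(c1,*p1);o2,d2=ray(c2,*p2)
    s=np.linalg.lstsq(np.stack([d1,-d2],1),o2-o1,rcond=None)[0];a=o1+s[0]*d1;b=o2+s[1]*d2
    return ((a+b)/2).round(1),np.linalg.norm(a-b).round(1)
def proj(c,X):
    p=c['R']@np.array(X,float)+c['t'];return np.array([c['fx']*p[0]/p[2]+c['cx'],c['fy']*p[1]/p[2]+c['cy']]).round(1)
E
python3 - <<'E'
from h import *
for n in('top','side'):
    c=shot(n,f'pics/{n}0.png');print(n,c['fx'],c['cx'],c['cy'],np.round(c['R'],3).tolist(),np.round(c['t'],1))
s=manip.state();print(s['tool_pos'],s['eef_rot'],s['time'])
E
```

```text
pics
top 492.10429739312224 324.1393840849683 200.34516287991178 [[0.013, -1.0, -0.014], [-0.982, -0.01, -0.189], [0.188, 0.016, -0.982]] [  97.   540.8 1512.2]
side 434.1383345601191 324.20636580714915 193.854254508074 [[-0.984, -0.176, -0.009], [-0.1, 0.6, -0.794], [0.145, -0.781, -0.608]] [ 529.    39.7 1241. ]
[200.67775208 538.39216151 230.5577808 ] [-1.65251693e-04  1.77477948e-01  9.84124447e-01 -7.89347000e-04] 0.1
```

View pics/top0.png

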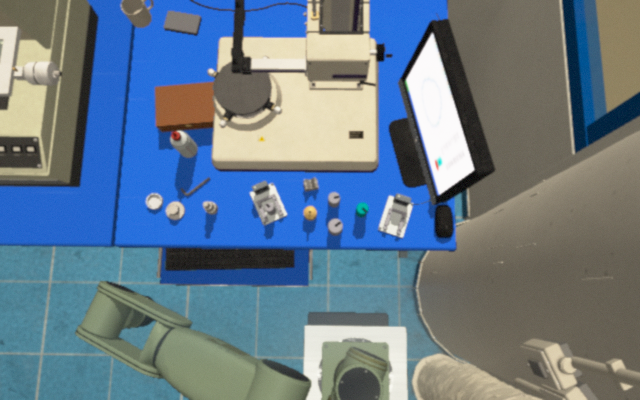

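View pics/side0.png

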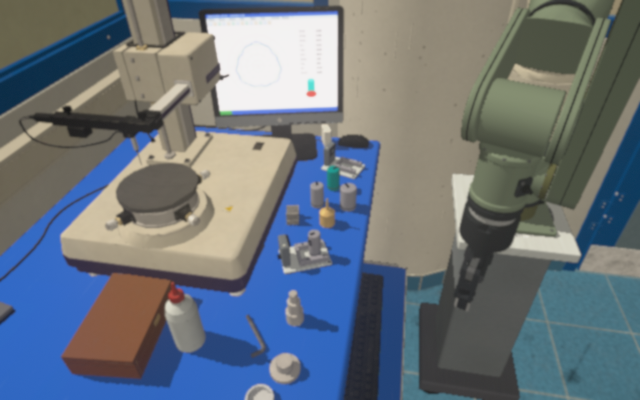

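Top view: the wide station is at about (268,203) with slim in it, and the narrow station is at (397,215). Grey sleeves stand at (334,199) and (335,227), with the turquoise look-alike at (362,209), oil pot at (310,212), V-block at (311,185) and shaft at (209,208). The candidates for stout are the two grey sleeves. I'll take enlarged crops.

Run:
```python
from h import *
a=cv2.imread('pics/top0.png')[170:250,245:415]
b=cv2.imread('pics/side0.png')[120:280,270:390]
a=cv2.resize(a,(0,0),fx=4.7,fy=4.7,interpolation=cv2.INTER_CUBIC)
cv2.imwrite('pics/topc.png',a)
cv2.imwrite('pics/sidec.png',cv2.resize(b[10:160],(0,0),fx=4,fy=4,interpolation=cv2.INTER_CUBIC))
```

```text
(no output)
```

View pics/topc.png

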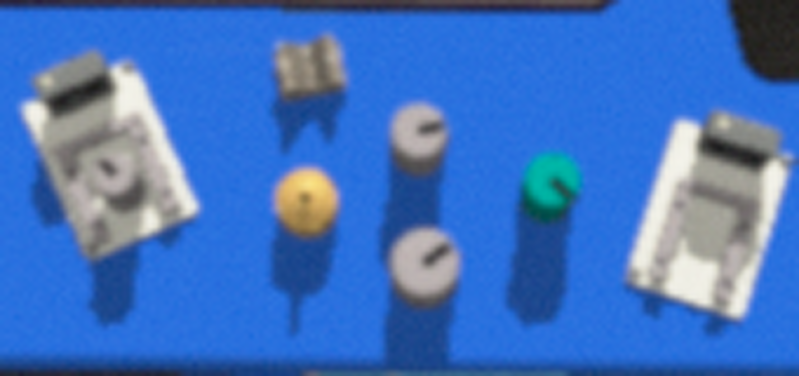

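View pics/sidec.png

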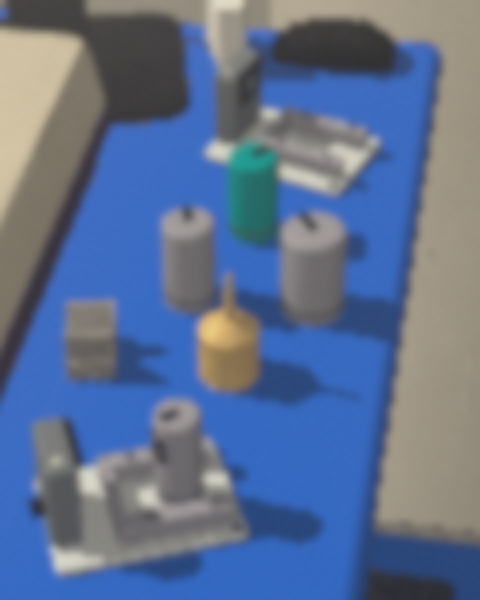

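The side crop shows slim's top at about (175,413), stout's at (188,222) and oversize's at (314,225), in crop pixels. The diameter ratio makes the farther grey sleeve, top crop (418,132), the stout. The nearer one at (425,262) is oversize, and the turquoise one at (552,185) is the look-alike. Next I'll fit the poses from both views.

```bash
cat > fit.py <<'E'
from h import *
from scipy.optimize import least_squares
T,S=load('pics/top0.npz'),load('pics/side0.npz')
tc=lambda x,y:((x+.5)/4.7-.5+245,(y+.5)/4.7-.5+170)
sc=lambda x,y:((x+.5)/4-.5+270,(y+.5)/4-.5+130)
for n,tp,sp,g in(('wide',{(60,42):(22,105),(60,-42):(132,65),(-60,-42):(200,210),(-60,42):(93,258)},{(60,42):(58,568),(-60,42):(247,528),(-60,-42):(205,440)},.4),
 ('narrow',{(60,42):(680,120),(60,-42):(792,158),(-60,-42):(742,320),(-60,42):(628,282)},{(60,42):(205,153),(-60,42):(335,190),(-60,-42):(380,145),(60,-42):(275,105)},-.3)):
    obs=[(T,k,tc(*v)) for k,v in tp.items()]+[(S,k,sc(*v)) for k,v in sp.items()]
    def r(p):
        c,s=np.cos(p[2]),np.sin(p[2])
        return np.concatenate([proj(C,(p[0]+c*a-s*b,p[1]+s*a+c*b,p[3]))-o for C,(a,b),o in obs])
    x0=onz(T,*np.mean([tc(*v) for v in tp.values()],0),6)
    f=least_squares(r,[x0[0],x0[1],g,6],diff_step=1e-2);print(n,f.x.round(3),'yaw',np.degrees(f.x[2]).round(1),f.fun.reshape(-1,2).round(1).tolist())
for n,a,b in(('slim',(109,172),(175,413)),('stout',(418,132),(188,222)),('over',(426,262),(314,226)),('turq',(552,183),(254,157))):
    print(n,tri(T,tc(*a),S,sc(*b)),onz(T,*tc(*a),76 if n=='slim' else 70))
for n,a,b in(('slim',(109,172),(99,159)),('stout',(418,132),(443,127))):
    d=onz(T,*tc(*b),70)-onz(T,*tc(*a),70);print(n,'yaw',np.degrees(np.arctan2(d[1],d[0])).round(1))
E
python3 fit.py
```

```text
wide [5.37786e+02 2.87411e+02 4.56000e-01 6.00000e+00] yaw 26.1 [[-0.2, 0.3], [-0.3, -1.9], [0.2, -0.5], [-0.5, 0.3], [-0.2, 0.4], [0.2, 0.1], [1.4, -0.5]]
narrow [ 4.96295e+02 -1.29605e+02 -3.68000e-01  3.54000e+00] yaw -21.1 [[0.8, 0.4], [1.2, 1.6], [-0.9, 1.1], [-1.0, -0.3], [0.2, -0.9], [0.4, 0.8], [1.4, -0.9], [-4.2, -0.9]]
slim (array([513.9, 278.9,  76.9]), np.float64(0.8)) [514.5 279.   76. ]
stout (array([545.3,  73.7,  67.7]), np.float64(0.1)) [544.9  73.7  70. ]
over (array([457. ,  67.5,  70.5]), np.float64(0.4)) [457.3  67.5  70. ]
turq (array([512.3, -16.1,  66.4]), np.float64(0.8)) [511.3 -15.8  70. ]
slim yaw 38.5
stout yaw -77.8
```

The corner fit is within about 1 px, but the channel clearance is only 2 mm. I'll refine it with a photometric model fit on both views, with flat faces and free colours.

```bash
cat > ren.py <<'E'
from h import *
from scipy.optimize import minimize
SS=4
def P(c,X):
    p=np.asarray(X,float)@c['R'].T+c['t'];return np.c_[c['fx']*p[:,0]/p[:,2]+c['cx'],c['fy']*p[:,1]/p[:,2]+c['cy']]
def box(x0,x1,y0,y1,z0,z1):
    F=[];
    for ax,lo,hi in((0,x0,x1),(1,y0,y1),(2,z0,z1)):
        for s,v in((-1,lo),(1,hi)):
            n=np.zeros(3);n[ax]=s
            r=[[x0,x1],[y0,y1],[z0,z1]];r[ax]=[v,v];o=[i for i in range(3) if i!=ax]
            q=[]
            for a,b in((0,0),(0,1),(1,1),(1,0)):
                p=[0,0,0];p[ax]=v;p[o[0]]=r[o[0]][a];p[o[1]]=r[o[1]][b];q.append(p)
            F.append((n,np.array(q,float)))
    return F
def station(h):
    s=12
    # rail/stop outer widths estimated 10 mm
    return [box(-60,60,-42,42,0,6),box(-54,s,h,h+10,6,22),box(-54,s,-h-10,-h,6,22),box(s,s+10,-h-10,h+10,6,22),box(40,60,-25,25,6,70)]
def tr(X,p):
    c,s=np.cos(p[2]),np.sin(p[2]);return np.c_[p[0]+c*X[:,0]-s*X[:,1],p[1]+s*X[:,0]+c*X[:,1],X[:,2]]
def labels(c,roi,items):
    """items: ('st',pose,h) or ('cyl',x,y,r,z0,z1)"""
    u0,v0,u1,v1=roi;L=np.zeros(((v1-v0)*SS,(u1-u0)*SS),np.uint8);cam=-c['R'].T@c['t'];k=1
    pix=lambda X:np.round(((P(c,X)-[u0,v0]+.5)*SS-.5)*16).astype(np.int32)
    prim=[]
    for it in items:
        if it[0]=='st':
            for i,b in enumerate(station(it[2])):
                fs=[]
                for n,q in b:
                    w=tr(q,it[1]);nw=tr(n[None],(0,0,it[1][2]))[0]
                    if (cam-w[0])@nw>0: fs.append((k,w))
                    k+=1
                cen=np.mean([tr(q,it[1]).mean(0) for _,q in b],0);prim.append((1e9 if i==0 else np.linalg.norm(cam-cen),fs))
        else:
            _,x,y,r,z0,z1=it;a=np.linspace(0,6.283,48,endpoint=False);C=np.c_[x+r*np.cos(a),y+r*np.sin(a),0*a]
            prim.append((np.linalg.norm(cam-[x,y,(z0+z1)/2]),[(k,np.r_[C+[0,0,z0],C+[0,0,z1]]),(k+1,C+[0,0,z1])]));k+=2
    for d,fs in sorted(prim,key=lambda t:-t[0]):
        for kk,w in fs: cv2.fillConvexPoly(L,cv2.convexHull(pix(w)),kk,shift=4)
    return L
def cost(views,items):
    e=0
    for c,roi,w in views:
        L=labels(c,roi,items);u0,v0,u1,v1=roi;I=c['frame'][v0:v1,u0:u1].astype(float).reshape(-1,3)
        ids=np.unique(L);A=np.stack([cv2.blur((L==i).astype(np.float32),(SS,SS))[SS//2::SS,SS//2::SS].ravel() for i in ids],1)
        A=cv2.GaussianBlur(A.reshape(v1-v0,u1-u0,-1),(0,0),.6).reshape(len(I),-1)
        x=np.linalg.lstsq(A.T@A+1e-2*np.eye(len(ids)),A.T@I,rcond=None)[0]
        e+=w*np.abs(A@x-I).sum()/100
    return e
def fit(f,x0,step):
    x0=np.array(x0,float);best=None
    for k in(1,.4):
        b=x0 if best is None else best.x
        best=minimize(f,b,method='Nelder-Mead',options=dict(initial_simplex=np.r_[[b],b+np.diag(step)*k],xatol=.02,fatol=.05,maxiter=400))
    return best.x,best.fun
E
cat > fit2.py <<'E'
from ren import *
T,S=load('pics/top0.npz'),load('pics/side0.npz')
def run(n,views,f,x0,st):
    x,c=fit(f(views),x0,st);print(n,x.round(2),round(c,1))
R=lambda p:(p[0],p[1],np.radians(p[2]))
W=lambda v:lambda p:cost(v,[('st',R(p),21),('cyl',p[3],p[4],15,6,76)])
N=lambda v:lambda p:cost(v,[('st',R(p),17)])
C=lambda r:lambda v:lambda p:cost(v,[('cyl',p[0],p[1],r,0,70)])
wT,wS=(T,(246,178,290,226),1),(S,(277,230,334,275),1)
nT,nS=(T,(376,192,416,240),1),(S,(333,152,368,182),1)
for nm,v in(('top',[wT]),('side',[wS]),('both',[wT,wS])): run('wide '+nm,v,W,[537.8,287.4,26,514,279],[6,6,5,5,5])
for nm,v in(('top',[nT]),('both',[nT,nS])): run('narrow '+nm,v,N,[496.3,-129.6,-20],[6,6,5])
sT,sS=(T,(325,188,343,208),1),(S,(307,178,327,210),1)
oT,oS=(T,(325,214,347,236),1),(S,(336,178,362,214),1)
for n,v,r,x in(('stout',[sT,sS],19,(545,74)),('stout@23',[sT,sS],23,(545,74)),('over',[oT,oS],23,(457,67.5)),('over@19',[oT,oS],19,(457,67.5))): run(n,v,C(r),x,[5,5])
run('stout top',[sT],C(19),(545,74),[5,5]);run('stout side',[sS],C(19),(545,74),[5,5])
E
python3 fit2.py
```

```text
wide top [536.86 290.2   24.83 513.07 279.41] 943.1
wide side [536.12 290.07  24.1  512.84 278.35] 950.0
wide both [536.15 290.41  24.82 513.27 276.9 ] 1883.4
narrow top [ 499.13 -128.94  -17.51] 856.8
narrow both [ 498.93 -128.47  -17.86] 1263.7
stout [545.96  73.99] 343.1
stout@23 [542.49  75.71] 457.4
over [457.49  68.92] 613.8
over@19 [455.62  70.65] 737.5
stout top [546.42  73.21] 100.7
stout side [544.46  77.85] 226.7
```

```bash
cat > go.py <<'E'
import sys
from h import *
from scipy.spatial.transform import Rotation as Ro
def st():
    s=manip.state();w,x,y,z=s['eef_rot'];R=Ro.from_quat([x,y,z,w]).as_matrix()
    return s,np.array(s['tool_pos']),R,np.degrees(np.arctan2(R[1,1],R[0,1]))
def go(x,y,z,psi):
    s,p,R,a=st();d=R.T@(np.array([x,y,z])-p)/120;t=-((psi-a+180)%360-180)
    print('t',round(s['time'],2),'pos',p.round(1),'psi',a.round(1),'tilt',np.degrees(np.arccos(-R[2,2])).round(2),'j6',round(s['joints'][5],2),'gap',round(s['finger_gap'],3),'F',np.round(s['force'],1),'-> xyz',d.round(3),'yaw',round(t/180,4))
if __name__=='__main__': go(*map(float,sys.argv[1:5]))
E
python3 - <<'E'
from ren import *
T,S=load('pics/top0.npz'),load('pics/side0.npz')
def ori(n,x,y,z,r):
    # rectify top face, darkness as function of angle
    for nm,c in(('top',T),('side',S)):
        g=c['frame'].astype(np.float32).mean(2);k=4;N=2*r*k
        q=np.array([[i,j] for i in(-r,r) for j in(-r,r)],float)
        H=cv2.getPerspectiveTransform(P(c,np.c_[x+q[:,0],y+q[:,1],[z]*4]).astype(np.float32),((q+r)*k).astype(np.float32))
        W=cv2.warpPerspective(g,H,(N,N),flags=cv2.INTER_CUBIC)
        jj,ii=np.mgrid[:N,:N];a=(ii+.5)/k-r;b=(jj+.5)/k-r;rr=np.hypot(a,b);m=rr<r-2
        d=np.clip(np.median(W[m])-8-W,0,None)*m
        print(n,nm,np.degrees(np.arctan2((d*b).sum(),(d*a).sum())).round(1),'centroid',((d*a).sum()/d.sum()).round(1),((d*b).sum()/d.sum()).round(1))
ori('slim',513.2,278.3,76,15);ori('stout',546,74,70,19)
E
python3 go.py 513.2 278.2 160 128
```

```text
slim top 28.5 centroid 4.1 2.2
slim side 28.3 centroid 4.0 2.1
stout top -87.3 centroid 0.3 -6.9
stout side -79.5 centroid 1.5 -8.3
t 0.1 pos [200.7 538.4 230.6] psi 69.6 tilt 0.09 j6 -0.02 gap 0.999 F [ 0.9 -0.6  0.6] -> xyz [-3.198 -1.121  0.59 ] yaw -0.3247
```

step_arm(deltas=[{"xyz": [-0.33,-0.12,0.05],"hand": 1},{"xyz": [-0.67,-0.24,0.1],"hand": 1},{"xyz": [-1,-0.36,0.15],"hand": 1}], grip_force=50)

```text
$.deltas[0]: bad value
```

step_arm(deltas=[{"xyz": [-0.33,-0.12,0.05],"hand": 1},{"xyz": [-0.67,-0.24,0.1],"hand": 1},{"xyz": [-1,-0.36,0.15],"hand": 1}])

```text
$.deltas[0]: bad value
```

step_arm(deltas=[{"xyz": [-0.33,-0.12,0.05],"hand": 1},{"xyz": [-0.67,-0.24,0.1],"hand": 1},{"xyz": [-1,-0.36,0.15],"hand": 1}])

```text
$.deltas[0]: bad value
```

step_arm(deltas=[{"yaw": -0.06,"hand": 1},{"yaw": -0.12,"hand": 1},{"yaw": -0.18,"hand": 1},{"yaw": -0.24,"hand": 1},{"yaw": -0.29,"hand": 1}])

```text
$.deltas[0]: bad value
```

step_arm(deltas=[{"yaw": 0,"hand": 1},{"yaw": 0,"hand": 1},{"yaw": 0,"hand": 1}])

```text
$.deltas[0]: bad value
```

```bash
python3 go.py 513.2 278.2 130 122
```

```text
t 0.1 pos [200.7 538.4 230.6] psi 69.6 tilt 0.09 j6 -0.02 gap 0.999 F [ 0.9 -0.6  0.6] -> xyz [-3.198 -1.121  0.84 ] yaw -0.2914
```

All keys are needed in every row.

step_arm(deltas=[{"xyz": [-0.33,-0.12,0.05],"yaw": 0,"hand": 1},{"xyz": [-0.67,-0.24,0.1],"yaw": 0,"hand": 1},{"xyz": [-1,-0.36,0.15],"yaw": 0,"hand": 1}], grip_force=50)

```text
time: 0.4
tool_pos: [298.8, 455.3, 212.6]
eef_rot: [-0.0, 0.177, 0.984, -0.0]
force: [0.7, 0.1, 0.5]
finger_gap: 1.0
grasp_force: 0.0
```

step_arm(deltas=[{"xyz": [-0.33,-0.12,0.05],"yaw": 0,"hand": 1},{"xyz": [-0.67,-0.24,0.1],"yaw": 0,"hand": 1},{"xyz": [-1,-0.36,0.15],"yaw": 0,"hand": 1}])

```text
time: 0.7
tool_pos: [396.5, 372.6, 194.8]
eef_rot: [-0.0, 0.177, 0.984, -0.0]
force: [0.7, 0.4, 0.2]
finger_gap: 1.0
grasp_force: 0.0
```

step_arm(deltas=[{"xyz": [-0.33,-0.12,0.05],"yaw": 0,"hand": 1},{"xyz": [-0.67,-0.24,0.1],"yaw": 0,"hand": 1},{"xyz": [-1,-0.36,0.15],"yaw": 0,"hand": 1}])

```text
time: 1.0
tool_pos: [493.9, 290.2, 176.8]
eef_rot: [-0.0, 0.178, 0.984, -0.0]
force: [0.4, 0.9, -0.2]
finger_gap: 1.003
grasp_force: 0.0
```

step_arm(deltas=[{"xyz": [0,0,0],"yaw": -0.045,"hand": 1},{"xyz": [0,0,0],"yaw": -0.09,"hand": 1},{"xyz": [0,0,0],"yaw": -0.135,"hand": 1},{"xyz": [0,0,0],"yaw": -0.18,"hand": 1},{"xyz": [0,0,0],"yaw": -0.225,"hand": 1}])

```text
time: 1.5
tool_pos: [492.7, 291.4, 176.8]
eef_rot: [-0.001, -0.177, 0.984, -0.0]
force: [0.4, 0.1, 0.2]
finger_gap: 0.998
grasp_force: 0.0
```

step_arm(deltas=[{"xyz": [0,0,0],"yaw": -0.035,"hand": 1},{"xyz": [0,0,0],"yaw": -0.066,"hand": 1},{"xyz": [0,0,0],"yaw": -0.066,"hand": 1}])

```text
time: 1.8
tool_pos: [492.6, 291.5, 176.9]
eef_rot: [-0.0, -0.275, 0.961, -0.0]
force: [-0.2, 0.7, -0.2]
finger_gap: 0.997
grasp_force: 0.0
```

```bash
python3 go.py 513.2 278.2 130 122
```

```text
t 1.8 pos [492.6 291.5 176.9] psi 121.9 tilt 0.05 j6 -1.61 gap 0.997 F [-0.2  0.7 -0.2] -> xyz [-0.087 -0.185  0.391] yaw -0.0004
```

step_arm(deltas=[{"xyz": [-0.05,-0.1,0.2],"yaw": 0,"hand": 1},{"xyz": [-0.087,-0.185,0.39],"yaw": 0,"hand": 1},{"xyz": [-0.087,-0.185,0.39],"yaw": 0,"hand": 1}])

```text
time: 2.1
tool_pos: [512.2, 276.7, 127.4]
eef_rot: [-0.003, -0.274, 0.962, -0.001]
force: [-0.1, 0.1, -0.1]
finger_gap: 0.998
grasp_force: 0.0
```

step_arm(deltas=[{"xyz": [0,0,0.2],"yaw": 0,"hand": 1},{"xyz": [0,0,0.4],"yaw": 0,"hand": 1},{"xyz": [0,0,0.6],"yaw": 0,"hand": 1},{"xyz": [0,0,0.775],"yaw": 0,"hand": 1},{"xyz": [0,0,0.775],"yaw": 0,"hand": 1}])

```text
time: 2.6
tool_pos: [511.7, 277.8, 35.8]
eef_rot: [-0.003, -0.275, 0.962, -0.0]
force: [-0.6, -0.4, -0.1]
finger_gap: 0.998
grasp_force: 0.0
```

step_arm(deltas=[{"xyz": [0,0,0],"yaw": 0,"hand": 0.2},{"xyz": [0,0,0],"yaw": 0,"hand": -0.2},{"xyz": [0,0,0],"yaw": 0,"hand": -0.6},{"xyz": [0,0,0],"yaw": 0,"hand": -1},{"xyz": [0,0,0],"yaw": 0,"hand": -1}])

```text
time: 3.1
tool_pos: [514.1, 278.6, 38.9]
eef_rot: [0.001, -0.275, 0.961, 0.0]
force: [-0.0, -0.2, 6.3]
finger_gap: 0.336
grasp_force: 49.3
```

step_arm(deltas=[{"xyz": [0,0,0],"yaw": 0,"hand": -1},{"xyz": [0,0,0],"yaw": 0,"hand": -1},{"xyz": [0,0,0],"yaw": 0,"hand": -1},{"xyz": [0,0,0],"yaw": 0,"hand": -1}])

```text
time: 3.5
tool_pos: [514.1, 278.7, 38.8]
eef_rot: [0.001, -0.275, 0.961, 0.0]
force: [-0.9, -0.8, 6.3]
finger_gap: 0.338
grasp_force: 49.4
```

```bash
python3 go.py 513.2 278.2 120 122
```

```text
t 3.5 pos [514.1 278.7  38.8] psi 121.9 tilt 0.12 j6 -1.65 gap 0.338 F [-0.9 -0.8  6.3] -> xyz [ 0.007  0.001 -0.676] yaw -0.0004
```

step_arm(deltas=[{"xyz": [0,0,-0.1],"yaw": 0,"hand": -1},{"xyz": [0,0,-0.3],"yaw": 0,"hand": -1},{"xyz": [0,0,-0.6],"yaw": 0,"hand": -1},{"xyz": [0,0,-0.95],"yaw": 0,"hand": -1},{"xyz": [0,0,-0.95],"yaw": 0,"hand": -1}])

```text
time: 4.0
tool_pos: [516.8, 280.0, 158.1]
eef_rot: [0.006, -0.275, 0.961, 0.001]
force: [0.2, 0.4, -0.9]
finger_gap: 0.336
grasp_force: 49.5
```

```bash
python3 go.py 458 -116 150 121.9;python3 go.py 458 -116 150 72.3
```

```text
t 4.0 pos [516.8 280.  158.1] psi 121.9 tilt 0.73 j6 -1.65 gap 0.336 F [ 0.2  0.4 -0.9] -> xyz [ 2.162 -2.541  0.042] yaw 0.0002
t 4.0 pos [516.8 280.  158.1] psi 121.9 tilt 0.73 j6 -1.65 gap 0.336 F [ 0.2  0.4 -0.9] -> xyz [ 2.162 -2.541  0.042] yaw 0.2757
```

step_arm(deltas=[{"xyz": [0.15,-0.18,0],"yaw": 0,"hand": -1},{"xyz": [0.34,-0.4,0],"yaw": 0,"hand": -1},{"xyz": [0.53,-0.62,0],"yaw": 0,"hand": -1},{"xyz": [0.72,-0.85,0.01],"yaw": 0,"hand": -1}])

```text
time: 4.4
tool_pos: [493.2, 144.9, 150.0]
eef_rot: [-0.0, -0.275, 0.961, 0.0]
force: [0.6, 0.1, -1.6]
finger_gap: 0.335
grasp_force: 49.6
```

step_arm(deltas=[{"xyz": [0.18,-0.21,0],"yaw": 0,"hand": -1},{"xyz": [0.36,-0.42,0],"yaw": 0,"hand": -1},{"xyz": [0.54,-0.64,0],"yaw": 0,"hand": -1},{"xyz": [0.72,-0.85,0.01],"yaw": 0,"hand": -1}])

```text
time: 4.8
tool_pos: [474.0, 12.5, 148.9]
eef_rot: [-0.0, -0.275, 0.961, 0.0]
force: [1.6, 0.3, -2.0]
finger_gap: 0.337
grasp_force: 49.6
```

step_arm(deltas=[{"xyz": [0.2,-0.23,0],"yaw": 0,"hand": -1},{"xyz": [0.4,-0.46,0],"yaw": 0,"hand": -1},{"xyz": [0.6,-0.7,0],"yaw": 0,"hand": -1},{"xyz": [0.72,-0.85,0.01],"yaw": 0,"hand": -1},{"xyz": [0.72,-0.85,0.01],"yaw": 0,"hand": -1}])

```text
time: 5.3
tool_pos: [454.6, -120.7, 147.5]
eef_rot: [-0.0, -0.273, 0.962, -0.0]
force: [0.1, -0.3, -1.9]
finger_gap: 0.339
grasp_force: 49.7
```

step_arm(deltas=[{"xyz": [0,0,0],"yaw": 0.045,"hand": -1},{"xyz": [0,0,0],"yaw": 0.09,"hand": -1},{"xyz": [0,0,0],"yaw": 0.135,"hand": -1},{"xyz": [0,0,0],"yaw": 0.18,"hand": -1},{"xyz": [0,0,0],"yaw": 0.225,"hand": -1}])

```text
time: 5.8
tool_pos: [455.1, -117.5, 147.6]
eef_rot: [-0.0, 0.077, 0.997, 0.0]
force: [0.1, -1.3, -2.0]
finger_gap: 0.338
grasp_force: 49.7
```

step_arm(deltas=[{"xyz": [0,0,0],"yaw": 0.025,"hand": -1},{"xyz": [0,0,0],"yaw": 0.05,"hand": -1},{"xyz": [0,0,0],"yaw": 0.05,"hand": -1},{"xyz": [0,0,0],"yaw": 0.05,"hand": -1}])

```text
time: 6.2
tool_pos: [455.2, -117.9, 147.7]
eef_rot: [-0.0, 0.152, 0.988, 0.0]
force: [-1.2, 0.5, -1.2]
finger_gap: 0.336
grasp_force: 49.7
```

```bash
python3 go.py 458 -116 90 72.3
```

```text
t 6.2 pos [ 455.2 -117.9  147.7] psi 72.6 tilt 0.04 j6 -1.54 gap 0.336 F [-1.2  0.5 -1.2] -> xyz [-0.018  0.022  0.481] yaw 0.0014
```

step_arm(deltas=[{"xyz": [-0.01,0.01,0.2],"yaw": 0,"hand": -1},{"xyz": [-0.02,0.02,0.4],"yaw": 0,"hand": -1},{"xyz": [-0.02,0.02,0.64],"yaw": 0,"hand": -1},{"xyz": [-0.02,0.02,0.64],"yaw": 0,"hand": -1},{"xyz": [-0.02,0.02,0.64],"yaw": 0,"hand": -1}])

```text
time: 6.7
tool_pos: [458.5, -116.8, 71.3]
eef_rot: [-0.0, 0.152, 0.988, 0.0]
force: [0.5, 0.2, -1.4]
finger_gap: 0.334
grasp_force: 49.8
```

```bash
python3 go.py 458 -116 45 72.3
python3 - <<'E'
from h import *
a=shot('top','pics/top1.png')['frame'][175:245,350:425,::-1];b=shot('side','pics/side1.png')['frame'][130:195,320:390,::-1]
r=lambda i:cv2.resize(i,(395,380),interpolation=cv2.INTER_CUBIC)
cv2.imwrite('pics/c1.png',np.hstack([r(a),r(b)]))
E
```

```text
t 6.7 pos [ 458.5 -116.8   71.3] psi 72.5 tilt 0.04 j6 -1.54 gap 0.334 F [ 0.5  0.2 -1.4] -> xyz [0.005 0.005 0.219] yaw 0.001
```

View pics/c1.png

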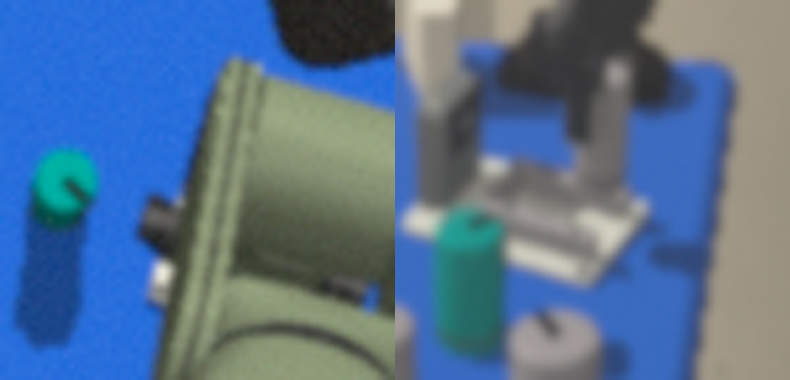

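The top view is blocked by the arm. The side view shows slim upright in the grip over the rear of the narrow channel, crop (603,205). I'll lower it and watch the force.

step_arm(deltas=[{"xyz": [0.005,0.005,0.04],"yaw": 0,"hand": -1},{"xyz": [0.005,0.005,0.08],"yaw": 0,"hand": -1},{"xyz": [0.005,0.005,0.12],"yaw": 0,"hand": -1},{"xyz": [0.005,0.005,0.15],"yaw": 0,"hand": -1},{"xyz": [0.005,0.005,0.15],"yaw": 0,"hand": -1}])

```text
time: 7.3
tool_pos: [457.6, -116.0, 52.5]
eef_rot: [-0.001, 0.153, 0.988, 0.0]
force: [-0.4, 0.8, -1.8]
finger_gap: 0.337
grasp_force: 49.8
```

```bash
python3 go.py 458 -116 45 72.3
```

```text
t 7.3 pos [ 457.6 -116.    52.5] psi 72.4 tilt 0.08 j6 -1.54 gap 0.337 F [-0.4  0.8 -1.8] -> xyz [-0.003  0.001  0.063] yaw 0.0008
```

step_arm(deltas=[{"xyz": [0,0,0.03],"yaw": 0,"hand": -1},{"xyz": [0,0,0.06],"yaw": 0,"hand": -1},{"xyz": [0,0,0.06],"yaw": 0,"hand": -1},{"xyz": [0,0,0.06],"yaw": 0,"hand": -1}])

```text
time: 7.7
tool_pos: [458.0, -116.1, 45.8]
eef_rot: [-0.0, 0.153, 0.988, 0.0]
force: [-0.1, -0.7, -2.2]
finger_gap: 0.336
grasp_force: 49.8
```

step_arm(deltas=[{"xyz": [0,0,0.02],"yaw": 0,"hand": -1},{"xyz": [0,0,0.04],"yaw": 0,"hand": -1},{"xyz": [0,0,0.04],"yaw": 0,"hand": -1}])

```text
time: 8.0
tool_pos: [457.8, -116.1, 40.8]
eef_rot: [-0.0, 0.153, 0.988, 0.0]
force: [-0.3, -0.3, -2.0]
finger_gap: 0.337
grasp_force: 49.8
```

```bash
python3 go.py 496.1 -127.8 41 72.3
```

```text
t 8.0 pos [ 457.8 -116.1   40.8] psi 72.4 tilt 0.04 j6 -1.54 gap 0.337 F [-0.3 -0.3 -2. ] -> xyz [-0.334  0.003 -0.002] yaw 0.0008
```

step_arm(deltas=[{"xyz": [-0.06,0,0],"yaw": 0,"hand": -1},{"xyz": [-0.12,0,0],"yaw": 0,"hand": -1},{"xyz": [-0.18,0,0],"yaw": 0,"hand": -1},{"xyz": [-0.24,0,0],"yaw": 0,"hand": -1},{"xyz": [-0.24,0,0],"yaw": 0,"hand": -1}])

```text
time: 8.5
tool_pos: [487.1, -125.3, 41.2]
eef_rot: [0.001, 0.153, 0.988, -0.0]
force: [-0.3, 0.8, -2.7]
finger_gap: 0.341
grasp_force: 49.8
```

step_arm(deltas=[{"xyz": [-0.03,0,0],"yaw": 0,"hand": -1},{"xyz": [-0.06,0,0],"yaw": 0,"hand": -1},{"xyz": [-0.06,0,0],"yaw": 0,"hand": -1}])

```text
time: 8.8
tool_pos: [492.9, -127.2, 41.2]
eef_rot: [0.0, 0.153, 0.988, 0.0]
force: [-0.7, 0.4, -1.6]
finger_gap: 0.337
grasp_force: 49.8
```

```bash
python3 go.py 496.1 -127.8 41 72.3
```

```text
t 8.8 pos [ 492.9 -127.2   41.2] psi 72.4 tilt 0.04 j6 -1.54 gap 0.337 F [-0.7  0.4 -1.6] -> xyz [-0.027  0.003  0.001] yaw 0.0008
```

step_arm(deltas=[{"xyz": [-0.02,0,0],"yaw": 0,"hand": -1},{"xyz": [-0.025,0,0],"yaw": 0,"hand": -1},{"xyz": [-0.025,0,0],"yaw": 0,"hand": -1}])

```text
time: 9.1
tool_pos: [495.2, -127.9, 41.1]
eef_rot: [0.0, 0.153, 0.988, 0.0]
force: [-0.3, -0.9, -1.1]
finger_gap: 0.332
grasp_force: 49.8
```

step_arm(deltas=[{"xyz": [-0.015,0,0],"yaw": 0,"hand": -1},{"xyz": [-0.02,0,0],"yaw": 0,"hand": -1},{"xyz": [-0.02,0,0],"yaw": 0,"hand": -1}])

```text
time: 9.4
tool_pos: [497.6, -128.7, 41.1]
eef_rot: [0.0, 0.153, 0.988, 0.0]
force: [0.0, -0.6, -1.5]
finger_gap: 0.336
grasp_force: 49.8
```

```bash
python3 go.py 496.1 -127.8 41 72.3
```

```text
t 9.4 pos [ 497.6 -128.7   41.1] psi 72.4 tilt 0.01 j6 -1.54 gap 0.336 F [ 0.  -0.6 -1.5] -> xyz [0.014 0.003 0.001] yaw 0.0008
```

step_arm(deltas=[{"xyz": [-0.012,0,0],"yaw": 0,"hand": -1},{"xyz": [-0.012,0,0],"yaw": 0,"hand": -1}])

```text
time: 9.6
tool_pos: [499.1, -129.2, 41.1]
eef_rot: [0.0, 0.153, 0.988, 0.0]
force: [-0.2, -0.3, -1.0]
finger_gap: 0.335
grasp_force: 49.8
```

step_arm(deltas=[{"xyz": [-0.012,0,0],"yaw": 0,"hand": -1},{"xyz": [-0.012,0,0],"yaw": 0,"hand": -1}])

```text
time: 9.8
tool_pos: [500.3, -129.5, 41.1]
eef_rot: [-0.0, 0.153, 0.988, 0.0]
force: [0.2, 0.8, -2.0]
finger_gap: 0.334
grasp_force: 49.8
```

```bash
python3 go.py 496.1 -127.8 38 72.3;  python3 - <<'E'
from ren import *
s=shot('side','pics/side2.png')
b=s['frame'][110:190,310:390,::-1]
cv2.imwrite('pics/c2.png',cv2.resize(b,(600,600),interpolation=cv2.INTER_CUBIC))
E
```

```text
t 9.8 pos [ 500.3 -129.5   41.1] psi 72.4 tilt 0.01 j6 -1.54 gap 0.334 F [ 0.2  0.8 -2. ] -> xyz [0.038 0.003 0.025] yaw 0.0008
```

View pics/c2.png

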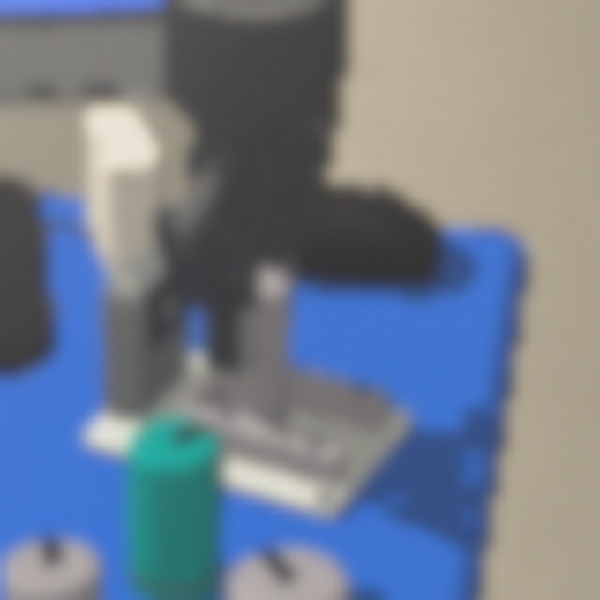

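The side view shows slim inside the narrow channel between the rails, at about (270,400), with the stop not reached yet. I'll keep pushing in small steps.

step_arm(deltas=[{"xyz": [-0.012,0,0],"yaw": 0,"hand": -1},{"xyz": [-0.012,0,0],"yaw": 0,"hand": -1}])

```text
time: 10.05
tool_pos: [500.6, -129.6, 40.9]
eef_rot: [-0.001, 0.153, 0.988, 0.0]
force: [-3.0, 1.7, 0.3]
finger_gap: 0.337
grasp_force: 50.0
```

step_arm(deltas=[{"xyz": [-0.012,0,0],"yaw": 0,"hand": -1},{"xyz": [-0.012,0,0],"yaw": 0,"hand": -1}])

```text
time: 10.25
tool_pos: [500.8, -129.7, 40.7]
eef_rot: [-0.003, 0.153, 0.988, 0.0]
force: [-5.0, 1.7, 1.8]
finger_gap: 0.337
grasp_force: 50.2
```

```bash
python3 go.py 496.1 -127.8 38 72.3
```

```text
t 10.25 pos [ 500.8 -129.7   40.7] psi 72.4 tilt 0.3 j6 -1.54 gap 0.337 F [-5.   1.7  1.8] -> xyz [0.042 0.003 0.023] yaw 0.0008
```

Stop contact felt, with −5 N along the channel. I'll back off slightly, lower to the plate and release.

step_arm(deltas=[{"xyz": [0.018,0,0.01],"yaw": 0,"hand": -1},{"xyz": [0.018,0,0.02],"yaw": 0,"hand": -1},{"xyz": [0.018,0,0.02],"yaw": 0,"hand": -1}])

```text
time: 10.55
tool_pos: [500.6, -129.6, 38.9]
eef_rot: [-0.0, 0.153, 0.988, 0.0]
force: [-4.4, 1.2, 3.4]
finger_gap: 0.338
grasp_force: 50.3
```

step_arm(deltas=[{"xyz": [0,0,0.015],"yaw": 0,"hand": -1},{"xyz": [0,0,0.015],"yaw": 0,"hand": -1}])

```text
time: 10.75
tool_pos: [500.7, -129.7, 38.8]
eef_rot: [-0.0, 0.153, 0.988, 0.0]
force: [-8.3, 1.7, 17.8]
finger_gap: 0.337
grasp_force: 51.9
```

```bash
python3 go.py 500 -129 38 72.3
```

```text
t 10.75 pos [ 500.7 -129.7   38.8] psi 72.4 tilt 0.01 j6 -1.54 gap 0.337 F [-8.3  1.7 17.8] -> xyz [0.007 0.004 0.007] yaw 0.0008
```

step_arm(deltas=[{"xyz": [0.008,0,-0.012],"yaw": 0,"hand": -1},{"xyz": [0.008,0,-0.012],"yaw": 0,"hand": 0.3},{"xyz": [0.008,0,-0.012],"yaw": 0,"hand": 0.3},{"xyz": [0.008,0,-0.012],"yaw": 0,"hand": 0.3},{"xyz": [0.008,0,-0.012],"yaw": 0,"hand": 0.3}])

```text
time: 11.25
tool_pos: [500.5, -129.6, 38.2]
eef_rot: [0.0, 0.153, 0.988, 0.0]
force: [-0.8, -0.3, -0.2]
finger_gap: 0.654
grasp_force: 0.0
```

step_arm(deltas=[{"xyz": [0,0,-0.2],"yaw": 0,"hand": 0.3},{"xyz": [0,0,-0.5],"yaw": 0,"hand": 0.3},{"xyz": [0,0,-0.95],"yaw": 0,"hand": 0.3},{"xyz": [0,0,-0.95],"yaw": 0,"hand": 0.3}])

```text
time: 11.65
tool_pos: [504.0, -130.6, 158.1]
eef_rot: [0.006, 0.153, 0.988, -0.001]
force: [0.4, 0.0, 1.4]
finger_gap: 0.647
grasp_force: 0.0
```

```bash
python3 go.py 546 74 150 9; python3 go.py 546 74 150 99
```

```text
t 11.65 pos [ 504.  -130.6  158.1] psi 72.4 tilt 0.73 j6 -1.54 gap 0.647 F [0.4 0.  1.4] -> xyz [0.181 1.731 0.066] yaw 0.3524
t 11.65 pos [ 504.  -130.6  158.1] psi 72.4 tilt 0.73 j6 -1.54 gap 0.647 F [0.4 0.  1.4] -> xyz [0.181 1.731 0.066] yaw -0.1476
```

step_arm(deltas=[{"xyz": [0.03,0.3,0.01],"yaw": 0,"hand": 0.3},{"xyz": [0.06,0.6,0.02],"yaw": 0,"hand": 0.3},{"xyz": [0.09,0.865,0.03],"yaw": 0,"hand": 0.3}])

```text
time: 11.95
tool_pos: [521.3, -26.1, 148.4]
eef_rot: [0.0, 0.153, 0.988, 0.0]
force: [-0.4, 0.6, 0.9]
finger_gap: 0.647
grasp_force: 0.0
```

step_arm(deltas=[{"xyz": [0.03,0.3,0.01],"yaw": 0,"hand": 0.3},{"xyz": [0.06,0.6,0.02],"yaw": 0,"hand": 0.3},{"xyz": [0.09,0.865,0.03],"yaw": 0,"hand": 0.3}])

```text
time: 12.25
tool_pos: [542.3, 76.7, 144.5]
eef_rot: [-0.0, 0.152, 0.988, 0.0]
force: [-0.5, 0.6, 0.2]
finger_gap: 0.652
grasp_force: 0.0
```

step_arm(deltas=[{"xyz": [0,0,0],"yaw": 0.045,"hand": 0.3},{"xyz": [0,0,0],"yaw": 0.09,"hand": 0.3},{"xyz": [0,0,0],"yaw": 0.135,"hand": 0.3},{"xyz": [0,0,0],"yaw": 0.18,"hand": 0.3},{"xyz": [0,0,0],"yaw": 0.225,"hand": 0.3}])

```text
time: 12.75
tool_pos: [542.0, 75.1, 144.5]
eef_rot: [-0.0, 0.488, 0.873, -0.0]
force: [0.2, -1.5, 0.2]
finger_gap: 0.655
grasp_force: 0.0
```

step_arm(deltas=[{"xyz": [0,0,0],"yaw": 0.045,"hand": 0.3},{"xyz": [0,0,0],"yaw": 0.09,"hand": 0.3},{"xyz": [0,0,0],"yaw": 0.127,"hand": 0.3},{"xyz": [0,0,0],"yaw": 0.127,"hand": 0.3},{"xyz": [0,0,0],"yaw": 0.127,"hand": 0.3}])

```text
time: 13.25
tool_pos: [542.0, 75.0, 144.7]
eef_rot: [-0.0, 0.648, 0.762, -0.0]
force: [1.2, 0.1, -0.4]
finger_gap: 0.655
grasp_force: 0.0
```

```bash
python3 go.py 546 74.5 33 9
python3 - <<'E'
from ren import *
T=shot('top','pics/top2.png')
s=(T,(376,192,416,240),1);g=T['frame']
cv2.imwrite('pics/c3.png',cv2.resize(g[170:250,245:415,::-1],(0,0),fx=4.7,fy=4.7,interpolation=cv2.INTER_CUBIC))
R=lambda p:(p[0],p[1],np.radians(p[2]))
x,c=fit(lambda p:cost([s],[('st',R(p),17),('cyl',p[3],p[4],15,6,76)]),[499,-128.7,-17.7,497,-128],[4,4,3,4,4]);print(x.round(2),c)
a=np.radians(x[2]);d=x[3:]-x[:2];print('local',(d@[np.cos(a),np.sin(a)]).round(1),(d@[-np.sin(a),np.cos(a)]).round(1))
x,y,z,r=x[3],x[4],76,15;k=4;N=2*r*k
q=np.array([[i,j] for i in(-r,r) for j in(-r,r)],float)
H=cv2.getPerspectiveTransform(P(T,np.c_[x+q[:,0],y+q[:,1],[z]*4]).astype(np.float32),((q+r)*k).astype(np.float32))
W=cv2.warpPerspective(g.astype(np.float32).mean(2),H,(N,N),flags=cv2.INTER_CUBIC)
jj,ii=np.mgrid[:N,:N];a=(ii+.5)/k-r;b=(jj+.5)/k-r;m=np.hypot(a,b)<r-2
d=np.clip(np.median(W[m])-8-W,0,None)*m;print('yaw',np.degrees(np.arctan2((d*b).sum(),(d*a).sum())))
E
```

```text
t 13.25 pos [542.   75.  144.7] psi 9.2 tilt 0.02 j6 -0.04 gap 0.655 F [ 1.2  0.1 -0.4] -> xyz [-0.01   0.033  0.931] yaw 0.0012
[ 499.97 -128.8   -18.28  497.03 -125.82] 851.3415205301258
local -3.7 1.9
yaw -10.944310388891978
```

View pics/c3.png

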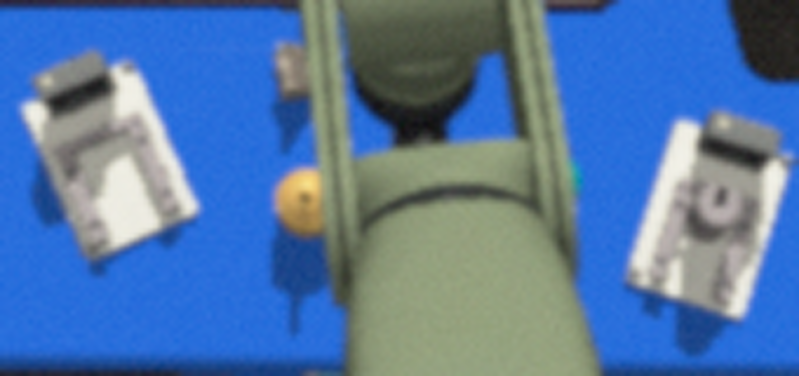

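Slim stands home at (717,200) in the narrow channel with its stripe towards the scanner. Its yaw needs a finer reading, so I'll fit the stripes with the model, for stout as well.

```bash
cat > yaw.py <<'E'
from ren import *
def yawfit(n,views,x,y,r,z,lo,hi):
    # local patch: top-face disc + stripe + plate; scan yaw, nuisance centre
    def f(p,yw,vs):
        e=0
        for c in vs:
            a=np.linspace(0,6.283,64,endpoint=False);X=np.c_[p[0]+r*np.cos(a),p[1]+r*np.sin(a),0*a+z]
            cu=P(c,[[p[0],p[1],z]])[0];B=np.r_[X,X-[0,0,34]];bb=P(c,B);u0,v0=np.floor(bb.min(0)).astype(int)-1;u1,v1=np.ceil(bb.max(0)).astype(int)+2
            S=8;pix=lambda Q:np.round(((P(c,Q)-[u0,v0]+.5)*S-.5)*16).astype(np.int32)
            L=np.zeros(((v1-v0)*S,(u1-u0)*S),np.uint8)
            cv2.fillConvexPoly(L,cv2.convexHull(pix(B)),1,shift=4)
            e1,e2=np.array([np.cos(yw),np.sin(yw),0]),np.array([-np.sin(yw),np.cos(yw),0]);o=np.array([p[0],p[1],z])
            cam=-c['R'].T@c['t']
            for s in np.linspace(-7.5,7.5,5)[:-1]:   # plate strips
                q=[];t0,t1=s/r,(s+3.75)/r
                nv=np.cos((t0+t1)/2)*e1+np.sin((t0+t1)/2)*e2
                if (cam-o-r*nv)@nv>0:
                    w=[o+r*(np.cos(t)*e1+np.sin(t)*e2)-[0,0,h] for t in(t0,t1) for h in(13,31)]
                    cv2.fillConvexPoly(L,cv2.convexHull(pix(np.array(w))),3,shift=4)
            cv2.fillConvexPoly(L,cv2.convexHull(pix(X)),2,shift=4)
            w=[o-3.5*e2,o+3.5*e2,o+(r-.4)*e1-3.5*e2,o+(r-.4)*e1+3.5*e2]
            cv2.fillConvexPoly(L,cv2.convexHull(pix(np.array(w))),3,shift=4)
            I=c['frame'][v0:v1,u0:u1].astype(float).mean(2).ravel()
            M=[cv2.GaussianBlur((L==i).astype(np.float32),(0,0),.75*S)[S//2::S,S//2::S].ravel() for i in(1,2,3)]
            A=np.stack(M,1);w=(A.sum(1)>.85)
            xx,res=np.linalg.lstsq(A[w],I[w],rcond=None)[:2];e+=((A[w]@xx-I[w])**2).mean()
        return e
    for nm,vs in views:
        best=[]
        for yd in range(lo,hi,3):
            best.append((min(f((x+dx,y+dy),np.radians(yd),vs) for dx in(-2,-1,0,1,2) for dy in(-2,-1,0,1,2)),yd))
        print(n,nm,[(b[1],round(b[0])) for b in sorted(best)[:6]])
if __name__=='__main__':
    T,S,T2=[load(f'pics/{k}.npz') for k in('top0','side0','top2')]
    yawfit('slim0',[('t',[T]),('s',[S])],513.2,278.3,15,76,0,70)
    yawfit('slim2',[('t',[T2])],497,-127,15,76,-50,20)
    yawfit('stout0',[('t',[T]),('s',[S])],546,74,19,70,-120,-40)
E
python3 yaw.py
```

```text
slim0 t [(51, 75), (48, 77), (45, 83), (54, 85), (42, 88), (57, 103)]
slim0 s [(45, 76), (39, 76), (48, 76), (42, 77), (51, 77), (33, 78)]
slim2 t [(-11, 54), (-8, 57), (-14, 58), (-5, 61), (-2, 61), (-17, 68)]
stout0 t [(-84, 23), (-81, 28), (-90, 29), (-87, 31), (-93, 36), (-78, 44)]
stout0 s [(-84, 69), (-81, 69), (-87, 71), (-78, 72), (-90, 74), (-75, 78)]
```

step_arm(deltas=[{"xyz": [-0.01,0.033,0.2],"yaw": 0,"hand": 0.3},{"xyz": [-0.01,0.033,0.4],"yaw": 0,"hand": 0.3},{"xyz": [-0.01,0.033,0.65],"yaw": 0,"hand": 0.3},{"xyz": [-0.01,0.033,0.92],"yaw": 0,"hand": 0.3},{"xyz": [-0.01,0.033,0.92],"yaw": 0,"hand": 0.3}])

```text
time: 13.8
tool_pos: [542.9, 74.0, 31.1]
eef_rot: [-0.003, 0.648, 0.761, -0.003]
force: [-0.6, -0.1, -0.5]
finger_gap: 0.648
grasp_force: 0.0
```

step_arm(deltas=[{"xyz": [0,0,0],"yaw": 0,"hand": -0.05},{"xyz": [0,0,0],"yaw": 0,"hand": -0.2},{"xyz": [0,0,0],"yaw": 0,"hand": -1},{"xyz": [0,0,0],"yaw": 0,"hand": -1},{"xyz": [0,0,0],"yaw": 0,"hand": -1}])

```text
time: 14.3
tool_pos: [546.7, 74.5, 35.6]
eef_rot: [0.001, 0.649, 0.761, 0.001]
force: [-0.2, 0.1, 1.6]
finger_gap: 0.429
grasp_force: 50.2
```

step_arm(deltas=[{"xyz": [0,0,0],"yaw": 0,"hand": -1},{"xyz": [0,0,0],"yaw": 0,"hand": -1}])

```text
time: 14.5
tool_pos: [546.7, 74.5, 35.6]
eef_rot: [0.0, 0.649, 0.761, 0.001]
force: [-0.6, -0.0, 5.0]
finger_gap: 0.433
grasp_force: 50.6
```

```bash
python3 go.py 546 74.5 150 9
```

```text
t 14.5 pos [546.7  74.5  35.6] psi 9.1 tilt 0.09 j6 -0.04 gap 0.433 F [-0.6 -0.   5. ] -> xyz [ 0.001 -0.004 -0.954] yaw 0.0005
```

step_arm(deltas=[{"xyz": [0,0,-0.1],"yaw": 0,"hand": -1},{"xyz": [0,0,-0.3],"yaw": 0,"hand": -1},{"xyz": [0,0,-0.6],"yaw": 0,"hand": -1},{"xyz": [0,0,-0.97],"yaw": 0,"hand": -1},{"xyz": [0,0,-0.97],"yaw": 0,"hand": -1}])

```text
time: 15.0
tool_pos: [550.0, 74.9, 157.6]
eef_rot: [0.004, 0.649, 0.761, 0.005]
force: [1.2, 0.1, -2.0]
finger_gap: 0.433
grasp_force: 50.7
```

step_arm(deltas=[{"xyz": [0,0,0],"yaw": 0,"hand": -1}])

```text
time: 15.1
tool_pos: [546.4, 74.5, 152.3]
eef_rot: [0.001, 0.649, 0.761, 0.001]
force: [-0.4, -0.3, -1.9]
finger_gap: 0.43
grasp_force: 50.7
```

```bash
python3 go.py 498 272.7 150 116.7
```

```text
t 15.1 pos [546.4  74.5 152.3] psi 9.1 tilt 0.12 j6 -0.04 gap 0.43 F [-0.4 -0.3 -1.9] -> xyz [ 1.695 -0.138  0.019] yaw -0.5979
```

step_arm(deltas=[{"xyz": [0.2,-0.02,0],"yaw": 0,"hand": -1},{"xyz": [0.42,-0.035,0],"yaw": 0,"hand": -1},{"xyz": [0.64,-0.05,0],"yaw": 0,"hand": -1},{"xyz": [0.85,-0.07,0],"yaw": 0,"hand": -1}])

```text
time: 15.5
tool_pos: [520.1, 174.3, 149.1]
eef_rot: [-0.001, 0.649, 0.761, -0.002]
force: [-0.4, -0.6, -1.6]
finger_gap: 0.428
grasp_force: 50.5
```

step_arm(deltas=[{"xyz": [0.2,-0.02,0],"yaw": 0,"hand": -1},{"xyz": [0.42,-0.035,0],"yaw": 0,"hand": -1},{"xyz": [0.64,-0.05,0],"yaw": 0,"hand": -1},{"xyz": [0.85,-0.07,0],"yaw": 0,"hand": -1}])

```text
time: 15.9
tool_pos: [495.8, 273.6, 149.0]
eef_rot: [-0.001, 0.649, 0.761, -0.002]
force: [0.7, 0.3, -2.4]
finger_gap: 0.434
grasp_force: 50.5
```

step_arm(deltas=[{"xyz": [0,0,0],"yaw": -0.045,"hand": -1},{"xyz": [0,0,0],"yaw": -0.09,"hand": -1},{"xyz": [0,0,0],"yaw": -0.135,"hand": -1},{"xyz": [0,0,0],"yaw": -0.18,"hand": -1},{"xyz": [0,0,0],"yaw": -0.225,"hand": -1}])

```text
time: 16.4
tool_pos: [496.0, 272.6, 148.9]
eef_rot: [-0.002, 0.343, 0.939, -0.002]
force: [1.1, -0.3, -1.4]
finger_gap: 0.426
grasp_force: 50.5
```

step_arm(deltas=[{"xyz": [0,0,0],"yaw": -0.045,"hand": -1},{"xyz": [0,0,0],"yaw": -0.09,"hand": -1},{"xyz": [0,0,0],"yaw": -0.135,"hand": -1},{"xyz": [0,0,0],"yaw": -0.18,"hand": -1},{"xyz": [0,0,0],"yaw": -0.225,"hand": -1}])

```text
time: 16.9
tool_pos: [496.0, 272.5, 148.9]
eef_rot: [-0.002, -0.004, 1.0, -0.001]
force: [-0.4, -0.4, -3.1]
finger_gap: 0.428
grasp_force: 50.5
```

step_arm(deltas=[{"xyz": [0,0,0],"yaw": -0.045,"hand": -1},{"xyz": [0,0,0],"yaw": -0.09,"hand": -1},{"xyz": [0,0,0],"yaw": -0.135,"hand": -1},{"xyz": [0,0,0],"yaw": -0.148,"hand": -1},{"xyz": [0,0,0],"yaw": -0.148,"hand": -1}])

```text
time: 17.4
tool_pos: [496.1, 272.6, 149.2]
eef_rot: [-0.002, -0.231, 0.973, -0.001]
force: [0.1, -1.0, -2.3]
finger_gap: 0.431
grasp_force: 50.5
```

```bash
python3 go.py 498 272.7 70 116.7
```

```text
t 17.4 pos [496.1 272.6 149.2] psi 116.7 tilt 0.26 j6 -1.55 gap 0.431 F [ 0.1 -1.  -2.3] -> xyz [-0.017 -0.006  0.66 ] yaw 0.0
```

step_arm(deltas=[{"xyz": [-0.017,-0.006,0.2],"yaw": 0,"hand": -1},{"xyz": [-0.017,-0.006,0.4],"yaw": 0,"hand": -1},{"xyz": [-0.017,-0.006,0.66],"yaw": 0,"hand": -1},{"xyz": [-0.017,-0.006,0.66],"yaw": 0,"hand": -1},{"xyz": [-0.017,-0.006,0.66],"yaw": 0,"hand": -1}])

```text
time: 17.9
tool_pos: [499.0, 273.2, 71.3]
eef_rot: [-0.001, -0.231, 0.973, -0.0]
force: [0.5, -0.8, -1.6]
finger_gap: 0.43
grasp_force: 50.8
```

```bash
python3 go.py 498 272.7 54 116.7
```

```text
t 17.9 pos [499.  273.2  71.3] psi 116.7 tilt 0.13 j6 -1.56 gap 0.43 F [ 0.5 -0.8 -1.6] -> xyz [0.009 0.    0.144] yaw -0.0001
```

step_arm(deltas=[{"xyz": [0.005,0,0.04],"yaw": 0,"hand": -1},{"xyz": [0.005,0,0.08],"yaw": 0,"hand": -1},{"xyz": [0.005,0,0.12],"yaw": 0,"hand": -1},{"xyz": [0.005,0,0.145],"yaw": 0,"hand": -1},{"xyz": [0.005,0,0.145],"yaw": 0,"hand": -1}])

```text
time: 18.4
tool_pos: [499.9, 272.8, 54.7]
eef_rot: [0.001, -0.231, 0.973, -0.001]
force: [3.3, -3.3, -2.3]
finger_gap: 0.429
grasp_force: 51.2
```

step_arm(deltas=[{"xyz": [0,0,0.03],"yaw": 0,"hand": -1},{"xyz": [0,0,0.06],"yaw": 0,"hand": -1},{"xyz": [0,0,0.06],"yaw": 0,"hand": -1},{"xyz": [0,0,0.06],"yaw": 0,"hand": -1}])

```text
time: 18.8
tool_pos: [499.6, 272.4, 47.1]
eef_rot: [0.0, -0.231, 0.973, -0.001]
force: [4.0, -4.5, -2.3]
finger_gap: 0.43
grasp_force: 51.2
```

```bash
python3 go.py 530 287.3 44 116.7
```

```text
t 18.8 pos [499.6 272.4  47.1] psi 116.7 tilt 0.09 j6 -1.56 gap 0.43 F [ 4.  -4.5 -2.3] -> xyz [-0.283 -0.003  0.026] yaw 0.0003
```

It went into the channel with a light +y rail contact. I'll shift off it and slide home.

step_arm(deltas=[{"xyz": [0,-0.015,0.015],"yaw": 0,"hand": -1},{"xyz": [-0.05,-0.015,0.015],"yaw": 0,"hand": -1},{"xyz": [-0.1,-0.015,0.015],"yaw": 0,"hand": -1},{"xyz": [-0.15,-0.015,0.015],"yaw": 0,"hand": -1},{"xyz": [-0.15,-0.015,0.015],"yaw": 0,"hand": -1}])

```text
time: 19.3
tool_pos: [517.1, 280.2, 45.4]
eef_rot: [0.001, -0.231, 0.973, 0.0]
force: [2.0, -1.3, -2.9]
finger_gap: 0.432
grasp_force: 51.1
```

step_arm(deltas=[{"xyz": [-0.03,0,0],"yaw": 0,"hand": -1},{"xyz": [-0.06,0,0],"yaw": 0,"hand": -1},{"xyz": [-0.08,0,0],"yaw": 0,"hand": -1},{"xyz": [-0.08,0,0],"yaw": 0,"hand": -1}])

```text
time: 19.7
tool_pos: [524.7, 283.9, 45.5]
eef_rot: [0.0, -0.231, 0.973, -0.0]
force: [0.7, -3.2, -2.3]
finger_gap: 0.428
grasp_force: 51.1
```

```bash
python3 go.py 530 287.3 44 116.7
```

```text
t 19.7 pos [524.7 283.9  45.5] psi 116.7 tilt 0.02 j6 -1.56 gap 0.428 F [ 0.7 -3.2 -2.3] -> xyz [-0.052  0.006  0.012] yaw 0.0001
```

step_arm(deltas=[{"xyz": [-0.02,-0.005,0],"yaw": 0,"hand": -1},{"xyz": [-0.04,-0.005,0],"yaw": 0,"hand": -1},{"xyz": [-0.04,-0.005,0],"yaw": 0,"hand": -1}])

```text
time: 20.0
tool_pos: [526.5, 284.6, 45.3]
eef_rot: [-0.003, -0.231, 0.973, -0.001]
force: [-4.7, -5.2, 1.9]
finger_gap: 0.432
grasp_force: 51.3
```

step_arm(deltas=[{"xyz": [-0.012,0,0],"yaw": 0,"hand": -1},{"xyz": [-0.012,0,0],"yaw": 0,"hand": -1}])

```text
time: 20.2
tool_pos: [526.7, 284.7, 45.3]
eef_rot: [-0.004, -0.231, 0.973, -0.001]
force: [-7.7, -5.5, 4.3]
finger_gap: 0.427
grasp_force: 51.5
```

step_arm(deltas=[{"xyz": [-0.012,0,0],"yaw": 0,"hand": -1},{"xyz": [-0.012,0,0],"yaw": 0,"hand": -1}])

```text
time: 20.4
tool_pos: [527.1, 284.8, 45.1]
eef_rot: [-0.006, -0.231, 0.973, -0.001]
force: [-9.8, -7.0, 5.8]
finger_gap: 0.43
grasp_force: 51.2
```

```bash
python3 go.py 530 287.3 44 116.7
```

```text
t 20.4 pos [527.1 284.8  45.1] psi 116.7 tilt 0.66 j6 -1.56 gap 0.43 F [-9.8 -7.   5.8] -> xyz [-0.031  0.007  0.009] yaw 0.0
```

step_arm(deltas=[{"xyz": [0.025,0,0.012],"yaw": 0,"hand": -1},{"xyz": [0.025,0,0.025],"yaw": 0,"hand": -1},{"xyz": [0.025,0,0.025],"yaw": 0,"hand": -1}])

```text
time: 20.7
tool_pos: [526.5, 284.5, 42.5]
eef_rot: [-0.003, -0.231, 0.973, -0.001]
force: [-4.7, -4.4, 2.0]
finger_gap: 0.432
grasp_force: 50.9
```

step_arm(deltas=[{"xyz": [0,0,0.012],"yaw": 0,"hand": -1},{"xyz": [0,0,0.012],"yaw": 0,"hand": -1}])

```text
time: 20.9
tool_pos: [526.5, 284.5, 41.7]
eef_rot: [-0.003, -0.231, 0.973, -0.001]
force: [-6.0, -5.7, 6.2]
finger_gap: 0.431
grasp_force: 51.1
```

```bash
python3 go.py 530 287.3 41.6 116.7
```

```text
t 20.9 pos [526.5 284.5  41.7] psi 116.7 tilt 0.32 j6 -1.56 gap 0.431 F [-6.  -5.7  6.2] -> xyz [-0.036  0.008  0.   ] yaw 0.0001
```

step_arm(deltas=[{"xyz": [0.008,0,0],"yaw": 0,"hand": -1},{"xyz": [0.008,0,0],"yaw": 0,"hand": 0.4},{"xyz": [0.008,0,0],"yaw": 0,"hand": 0.4},{"xyz": [0.008,0,0],"yaw": 0,"hand": 0.4},{"xyz": [0.008,0,0],"yaw": 0,"hand": 0.4}])

```text
time: 21.4
tool_pos: [528.5, 285.7, 41.4]
eef_rot: [0.001, -0.231, 0.973, 0.0]
force: [-0.1, -0.3, -0.3]
finger_gap: 0.7
grasp_force: 0.0
```

step_arm(deltas=[{"xyz": [0,0,-0.2],"yaw": 0,"hand": 0.4},{"xyz": [0,0,-0.5],"yaw": 0,"hand": 0.4},{"xyz": [0,0,-0.92],"yaw": 0,"hand": 0.4},{"xyz": [0,0,-0.92],"yaw": 0,"hand": 0.4},{"xyz": [0,0,-0.92],"yaw": 0,"hand": 0.4}])

```text
time: 21.9
tool_pos: [528.9, 285.7, 153.1]
eef_rot: [0.002, -0.231, 0.973, 0.001]
force: [-0.1, 0.1, -0.3]
finger_gap: 0.699
grasp_force: 0.0
```

```bash
python3 go.py 498 -127.5 150 116.7;python3 go.py 498 -127.5 150 81
```

```text
t 21.9 pos [528.9 285.7 153.1] psi 116.7 tilt 0.22 j6 -1.56 gap 0.699 F [-0.1  0.1 -0.3] -> xyz [ 1.778 -2.96   0.018] yaw 0.0001
t 21.9 pos [528.9 285.7 153.1] psi 116.7 tilt 0.22 j6 -1.56 gap 0.699 F [-0.1  0.1 -0.3] -> xyz [ 1.778 -2.96   0.018] yaw 0.1984
```

step_arm(deltas=[{"xyz": [0.2,-0.33,0],"yaw": 0,"hand": 0.4},{"xyz": [0.4,-0.66,0],"yaw": 0,"hand": 0.4},{"xyz": [0.59,-0.98,0],"yaw": 0,"hand": 0.4}])

```text
time: 22.2
tool_pos: [516.3, 146.8, 149.7]
eef_rot: [-0.002, -0.232, 0.973, -0.0]
force: [0.7, -0.7, -0.5]
finger_gap: 0.701
grasp_force: 0.0
```

step_arm(deltas=[{"xyz": [0.16,-0.26,0],"yaw": 0,"hand": 0.4},{"xyz": [0.32,-0.52,0],"yaw": 0,"hand": 0.4},{"xyz": [0.48,-0.8,0],"yaw": 0,"hand": 0.4},{"xyz": [0.48,-0.8,0],"yaw": 0,"hand": 0.4}])

```text
time: 22.6
tool_pos: [507.9, 33.1, 149.9]
eef_rot: [-0.002, -0.229, 0.973, -0.0]
force: [-0.6, 0.2, 0.1]
finger_gap: 0.706
grasp_force: 0.0
```

```bash
cat > chk.py <<'E'
from yaw import *
import sys
k=sys.argv[1]
T=shot('top',f'pics/top{k}.png');S=shot('side',f'pics/side{k}.png')
r=lambda i,w:cv2.resize(i[:,:,::-1],(w,300),interpolation=cv2.INTER_CUBIC)
cv2.imwrite(f'pics/c{k}.png',np.vstack([np.hstack([r(T['frame'][178:228,246:296],300),r(T['frame'][190:240,374:424],300)]),np.hstack([r(S['frame'][222:278,277:333],300),r(S['frame'][130:180,325:375],300)])]))
R=lambda p:(p[0],p[1],np.radians(p[2]))
for n,roi,h,rr,x0,yw in(('wide',(246,178,290,226),21,19,[536.3,290.2,24.7,529,286],24),('narrow',(376,192,416,240),17,15,[499.5,-128.7,-18,497,-127],-18)):
    x,c=fit(lambda p:cost([(T,roi,1)],[('st',R(p),h),('cyl',p[3],p[4],rr,6,76)]),x0,[4,4,3,4,4])
    a=np.radians(x[2]);d=x[3:]-x[:2];print(n,x.round(1),round(c),'local',(d@[np.cos(a),np.sin(a)]).round(1),(d@[-np.sin(a),np.cos(a)]).round(1))
    yawfit(n,[('t',[T])]+([('s',[S])]),x[3],x[4],rr,76,yw-45,yw+45)
E
python3 chk.py 4; python3 go.py 498 -127.5 150 81
```

```text
wide [537.  289.3  24.7 530.7 287.9] 915 local -6.3 1.3
wide t [(39, 73), (42, 79), (36, 80), (33, 85), (45, 88), (30, 96)]
wide s [(21, 72), (24, 72), (27, 72), (18, 72), (30, 75), (15, 75)]
narrow [ 500.2 -128.6  -18.5  497.6 -125.7] 1445 local -3.4 1.9
narrow t [(-15, 65), (-6, 66), (-12, 67), (-3, 69), (-18, 70), (-9, 70)]
narrow s [(-6, 75), (0, 75), (-3, 76), (3, 78), (-9, 82), (6, 85)]
t 22.7 pos [508.7  36.2 150.3] psi 116.6 tilt 0.14 j6 -1.99 gap 0.701 F [ 0.1  0.6 -1.1] -> xyz [ 0.69  -1.18   0.002] yaw 0.1977
```

View pics/c4.png

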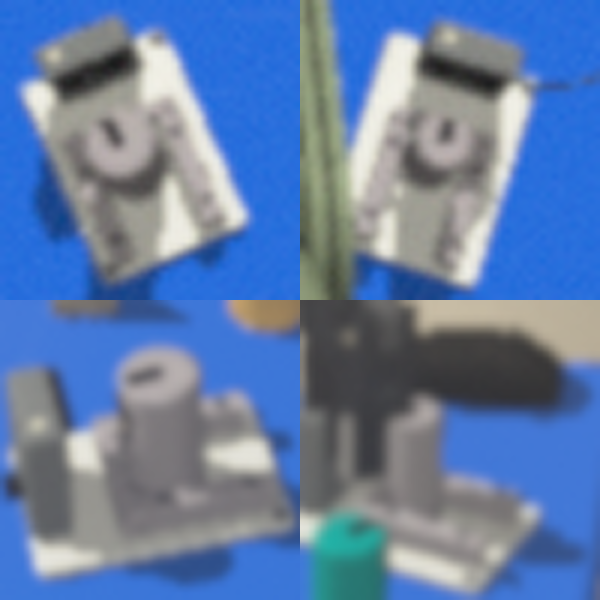

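Both sleeves are home: stout at crop (118,140) and slim at (443,140). Stout's stripe is within about 5° of the station axis, while slim seems about 9° off. I'll measure again on averaged frames, using the stripe's principal axis.

```bash
cat > pca.py <<'E'
from ren import *
T=manip.camera('top');S=manip.camera('side')
T['frame']=np.mean([T['frame']]+[manip.camera('top')['frame'] for _ in range(8)],0);S['frame']=np.mean([S['frame']]+[manip.camera('side')['frame'] for _ in range(5)],0)
def one(n,c,x,y,r,z=76,k=6):
    N=2*r*k;q=np.array([[i,j] for i in(-r,r) for j in(-r,r)],float)
    H=cv2.getPerspectiveTransform(P(c,np.c_[x+q[:,0],y+q[:,1],[z]*4]).astype(np.float32),((q+r)*k).astype(np.float32))
    W=cv2.warpPerspective(c['frame'].astype(np.float32).mean(2),H,(N,N),flags=cv2.INTER_CUBIC)
    jj,ii=np.mgrid[:N,:N];a=(ii+.5)/k-r;b=(jj+.5)/k-r;m=np.hypot(a,b)<r-3
    out=[]
    for f in(.35,.5,.65):
        lo,hi=W[m].min(),np.percentile(W[m],80);d=np.clip(hi-f*(hi-lo)-W,0,None)*m
        n_,lab,stt,_=cv2.connectedComponentsWithStats((d>0).astype(np.uint8));d=d*(lab==1+np.argmax([d[lab==i].sum() for i in range(1,n_)]))
        w=d/d.sum();ca,cb=(w*a).sum(),(w*b).sum();M=np.array([[(w*(a-ca)**2).sum(),(w*(a-ca)*(b-cb)).sum()],[0,(w*(b-cb)**2).sum()]]);M[1,0]=M[0,1]
        ev,V=np.linalg.eigh(M);v=V[:,1]*np.sign(V[:,1]@[ca,cb]);out.append((np.degrees(np.arctan2(v[1],v[0])).round(1),np.degrees(np.arctan2(cb,ca)).round(1),(ev[1]/ev[0]).round(1)))
    print(n,out)
import sys
for n,c in(('top',T),('side',S)):
    one('stout '+n,c,530.5,287.5,19);one('slim '+n,c,498,-127.3,15)
E
python3 pca.py
```

```text
stout top [(np.float64(31.7), np.float64(35.3), np.float64(5.0)), (np.float64(30.9), np.float64(35.0), np.float64(5.9)), (np.float64(30.3), np.float64(34.6), np.float64(7.1))]
slim top [(np.float64(-14.9), np.float64(3.8), np.float64(3.1)), (np.float64(-13.3), np.float64(3.8), np.float64(3.5)), (np.float64(-12.2), np.float64(3.7), np.float64(3.9))]
stout side [(np.float64(35.9), np.float64(42.6), np.float64(3.2)), (np.float64(35.6), np.float64(42.6), np.float64(3.8)), (np.float64(35.2), np.float64(42.7), np.float64(4.8))]
slim side [(np.float64(73.4), np.float64(-14.3), np.float64(3.3)), (np.float64(-102.2), np.float64(-12.8), np.float64(4.2)), (np.float64(-101.5), np.float64(-12.8), np.float64(4.9))]
```

The principal axes give stout +31° against 24.7° and slim −13° against −18°, so both are about 6° too far counter-clockwise. That is inside tolerance, but there is ample time, so I'll turn each in place by −6°, slim first.

step_arm(deltas=[{"xyz": [0.2,-0.33,0],"yaw": 0,"hand": 0.4},{"xyz": [0.4,-0.66,0],"yaw": 0,"hand": 0.4},{"xyz": [0.58,-0.99,0],"yaw": 0,"hand": 0.4}])

```text
time: 23.75
tool_pos: [500.3, -102.0, 151.6]
eef_rot: [0.0, -0.232, 0.973, -0.0]
force: [1.6, 0.3, -0.4]
finger_gap: 0.702
grasp_force: 0.0
```

step_arm(deltas=[{"xyz": [0.05,-0.1,0],"yaw": 0.045,"hand": 0.4},{"xyz": [0.11,-0.19,0],"yaw": 0.09,"hand": 0.4},{"xyz": [0.11,-0.19,0],"yaw": 0.135,"hand": 0.4},{"xyz": [0.11,-0.19,0],"yaw": 0.18,"hand": 0.4},{"xyz": [0.11,-0.19,0],"yaw": 0.21,"hand": 0.4}])

```text
time: 24.25
tool_pos: [499.0, -127.4, 151.5]
eef_rot: [0.0, 0.099, 0.995, 0.0]
force: [-0.4, 0.1, -0.5]
finger_gap: 0.705
grasp_force: 0.0
```

step_arm(deltas=[{"xyz": [0,0,0],"yaw": 0,"hand": 0.3},{"xyz": [0,0,0],"yaw": 0,"hand": 0.3}])

```text
time: 24.45
tool_pos: [499.1, -127.1, 151.5]
eef_rot: [0.0, 0.096, 0.995, 0.0]
force: [0.3, 0.3, 0.1]
finger_gap: 0.649
grasp_force: 0.0
```

```bash
python3 go.py 499.5 -128.7 37 79
```

```text
t 24.45 pos [ 499.1 -127.1  151.5] psi 79.0 tilt 0.0 j6 -1.65 gap 0.649 F [0.3 0.3 0.1] -> xyz [-0.006 -0.013  0.954] yaw 0.0002
```

step_arm(deltas=[{"xyz": [-0.006,-0.013,0.25],"yaw": 0,"hand": 0.3},{"xyz": [-0.006,-0.013,0.5],"yaw": 0,"hand": 0.3},{"xyz": [-0.006,-0.013,0.75],"yaw": 0,"hand": 0.3},{"xyz": [-0.006,-0.013,0.92],"yaw": 0,"hand": 0.3},{"xyz": [-0.006,-0.013,0.92],"yaw": 0,"hand": 0.3}], grip_force=30)

```text
time: 24.95
tool_pos: [497.4, -128.1, 38.6]
eef_rot: [-0.003, 0.096, 0.995, 0.001]
force: [-0.4, 0.9, 0.3]
finger_gap: 0.646
grasp_force: 0.0
```

step_arm(deltas=[{"xyz": [0,0,0],"yaw": 0,"hand": -0.1},{"xyz": [0,0,0],"yaw": 0,"hand": -0.3},{"xyz": [0,0,0],"yaw": 0,"hand": -1},{"xyz": [0,0,0],"yaw": 0,"hand": -1},{"xyz": [0,0,0],"yaw": 0,"hand": -1}])

```text
time: 25.45
tool_pos: [500.6, -129.1, 42.4]
eef_rot: [0.002, 0.097, 0.995, -0.0]
force: [-0.7, 0.1, 6.6]
finger_gap: 0.344
grasp_force: 30.3
```

step_arm(deltas=[{"xyz": [0,0,0],"yaw": 0.01,"hand": -1},{"xyz": [0,0,0],"yaw": 0.02,"hand": -1},{"xyz": [0,0,0],"yaw": 0.03,"hand": -1},{"xyz": [0,0,0],"yaw": 0.036,"hand": -1},{"xyz": [0,0,0],"yaw": 0.036,"hand": -1}])

```text
time: 25.95
tool_pos: [500.3, -129.0, 42.4]
eef_rot: [0.001, 0.153, 0.988, -0.0]
force: [-0.7, -1.1, 7.3]
finger_gap: 0.341
grasp_force: 30.3
```

```bash
python3 go.py 499.5 -128.7 37 72.5
```

```text
t 25.95 pos [ 500.3 -129.    42.4] psi 72.4 tilt 0.14 j6 -1.54 gap 0.341 F [-0.7 -1.1  7.3] -> xyz [0.007 0.001 0.045] yaw -0.0004
```

step_arm(deltas=[{"xyz": [-0.012,0,0],"yaw": 0,"hand": -1},{"xyz": [-0.012,0,0],"yaw": 0,"hand": -1}])

```text
time: 26.15
tool_pos: [500.6, -129.1, 42.4]
eef_rot: [-0.0, 0.153, 0.988, 0.0]
force: [-2.4, -0.0, 9.8]
finger_gap: 0.343
grasp_force: 30.6
```

step_arm(deltas=[{"xyz": [0.008,0,0],"yaw": 0,"hand": -1},{"xyz": [0.008,0,0],"yaw": 0,"hand": 0.3},{"xyz": [0.008,0,0],"yaw": 0,"hand": 0.3},{"xyz": [0.008,0,0],"yaw": 0,"hand": 0.3},{"xyz": [0.008,0,0],"yaw": 0,"hand": 0.3}])

```text
time: 26.65
tool_pos: [499.8, -128.8, 40.9]
eef_rot: [-0.0, 0.153, 0.988, 0.0]
force: [-1.0, -0.2, -0.6]
finger_gap: 0.648
grasp_force: 0.0
```

step_arm(deltas=[{"xyz": [0,0,-0.2],"yaw": 0,"hand": 0.3},{"xyz": [0,0,-0.5],"yaw": 0,"hand": 0.3},{"xyz": [0,0,-0.92],"yaw": 0,"hand": 0.3},{"xyz": [0,0,-0.92],"yaw": 0,"hand": 0.3},{"xyz": [0,0,-0.92],"yaw": 0,"hand": 0.3}])

```text
time: 27.15
tool_pos: [500.5, -129.0, 152.5]
eef_rot: [0.001, 0.153, 0.988, -0.0]
force: [0.3, -0.0, 0.3]
finger_gap: 0.65
grasp_force: 0.0
```

```bash
python3 go.py 529 287 153 122.7
```

```text
t 27.15 pos [ 500.5 -129.   152.5] psi 72.4 tilt 0.15 j6 -1.54 gap 0.65 F [ 0.3 -0.   0.3] -> xyz [ 0.819  3.377 -0.006] yaw -0.2792
```

step_arm(deltas=[{"xyz": [0.07,0.28,0],"yaw": 0,"hand": 0.4},{"xyz": [0.14,0.56,0],"yaw": 0,"hand": 0.4},{"xyz": [0.205,0.845,0],"yaw": 0,"hand": 0.4}])

```text
time: 27.45
tool_pos: [505.7, -23.8, 149.5]
eef_rot: [-0.002, 0.153, 0.988, -0.0]
force: [0.5, -0.1, -0.9]
finger_gap: 0.702
grasp_force: 0.0
```

step_arm(deltas=[{"xyz": [0.07,0.28,0],"yaw": 0,"hand": 0.4},{"xyz": [0.14,0.56,0],"yaw": 0,"hand": 0.4},{"xyz": [0.205,0.845,0],"yaw": 0,"hand": 0.4}])

```text
time: 27.75
tool_pos: [512.8, 80.5, 149.4]
eef_rot: [-0.002, 0.153, 0.988, -0.001]
force: [0.6, 0.1, 0.4]
finger_gap: 0.699
grasp_force: 0.0
```

step_arm(deltas=[{"xyz": [0.07,0.28,0],"yaw": 0,"hand": 0.4},{"xyz": [0.14,0.56,0],"yaw": 0,"hand": 0.4},{"xyz": [0.205,0.845,0],"yaw": 0,"hand": 0.4}])

```text
time: 28.05
tool_pos: [520.0, 184.4, 149.3]
eef_rot: [-0.002, 0.153, 0.988, -0.001]
force: [-0.2, -1.1, 0.1]
finger_gap: 0.7
grasp_force: 0.0
```

step_arm(deltas=[{"xyz": [0.07,0.28,0],"yaw": -0.045,"hand": 0.4},{"xyz": [0.14,0.56,0],"yaw": -0.09,"hand": 0.4},{"xyz": [0.205,0.845,0],"yaw": -0.135,"hand": 0.4},{"xyz": [0.205,0.845,0],"yaw": -0.18,"hand": 0.4},{"xyz": [0.205,0.845,0],"yaw": -0.225,"hand": 0.4}])

```text
time: 28.55
tool_pos: [527.2, 288.2, 148.7]
eef_rot: [-0.002, -0.203, 0.979, -0.001]
force: [-0.5, -0.3, -0.5]
finger_gap: 0.699
grasp_force: 0.0
```

step_arm(deltas=[{"xyz": [0,0,0],"yaw": -0.04,"hand": 0.4},{"xyz": [0,0,0],"yaw": -0.054,"hand": 0.4},{"xyz": [0,0,0],"yaw": -0.054,"hand": 0.4}])

```text
time: 28.85
tool_pos: [527.5, 287.0, 149.3]
eef_rot: [-0.002, -0.281, 0.96, -0.0]
force: [-0.2, -0.6, -0.3]
finger_gap: 0.702
grasp_force: 0.0
```

```bash
python3 pca.py | grep 'slim'; python3 go.py 529 287 41.5 122.7
```

```text
slim top [(np.float64(-13.3), np.float64(1.1), np.float64(3.0)), (np.float64(-12.2), np.float64(1.6), np.float64(3.3)), (np.float64(-11.6), np.float64(1.9), np.float64(3.7))]
slim side [(np.float64(36.8), np.float64(-44.8), np.float64(3.7)), (np.float64(42.6), np.float64(-41.3), np.float64(4.7)), (np.float64(-124.9), np.float64(-38.0), np.float64(6.7))]
t 29.6 pos [528.6 287.5 151.6] psi 122.7 tilt 0.01 j6 -1.66 gap 0.702 F [-0.1 -0.4 -0.3] -> xyz [-0.001 -0.006  0.917] yaw -0.0003
```

```bash
cat > y2.py <<'E'
from yaw import *
T=manip.camera('top');S=manip.camera('side')
T['frame']=np.mean([T['frame']]+[manip.camera('top')['frame'] for _ in range(4)],0);S['frame']=np.mean([S['frame']]+[manip.camera('side')['frame'] for _ in range(4)],0)
np.savez('pics/avg.npz',T=T['frame'],S=S['frame'])
yawfit('slim',[('t',[T]),('s',[S]),('ts',[T,S])],498,-127,15,76,-70,30)
r=lambda i:cv2.resize(i[:,:,::-1].astype(np.uint8),(390,390),interpolation=cv2.INTER_CUBIC)
u=P(T,[[498,-127,60]])[0].astype(int);v=P(S,[[498,-127,55]])[0].astype(int)
cv2.imwrite('pics/c5.png',np.hstack([r(T['frame'][u[1]-15:u[1]+15,u[0]-15:u[0]+15]),r(S['frame'][v[1]-18:v[1]+18,v[0]-18:v[0]+18])]))
E
python3 y2.py
```

```text
slim t [(-13, 61), (-16, 65), (-10, 66), (-7, 69), (-4, 70), (-19, 73)]
slim s [(-31, 104), (-34, 104), (-28, 105), (-25, 106), (-37, 106), (-22, 108)]
slim ts [(-25, 197), (-16, 198), (-22, 199), (-28, 199), (-13, 200), (-19, 205)]
```

View pics/c5.png

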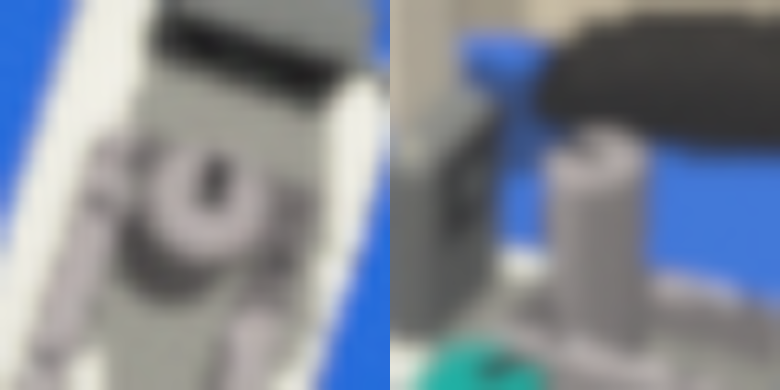

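The crop shows slim upright against the stop, its stripe at (207,205)→(216,158) pointing to the scanner. The combined estimate is about −15° against −18°, which is good. Next I'll turn stout in place by −5°.

step_arm(deltas=[{"xyz": [0,-0.006,0.25],"yaw": 0,"hand": 0.4},{"xyz": [0,-0.006,0.5],"yaw": 0,"hand": 0.4},{"xyz": [0,-0.006,0.75],"yaw": 0,"hand": 0.4},{"xyz": [0,-0.006,0.9],"yaw": 0,"hand": 0.4},{"xyz": [0,-0.006,0.9],"yaw": 0,"hand": 0.4}])

```text
time: 30.6
tool_pos: [527.1, 285.9, 40.8]
eef_rot: [-0.003, -0.281, 0.96, -0.001]
force: [-0.1, 0.7, -0.2]
finger_gap: 0.697
grasp_force: 0.0
```

step_arm(deltas=[{"xyz": [0,0,0],"yaw": 0,"hand": 0.1},{"xyz": [0,0,0],"yaw": 0,"hand": -0.1},{"xyz": [0,0,0],"yaw": 0,"hand": -1},{"xyz": [0,0,0],"yaw": 0,"hand": -1},{"xyz": [0,0,0],"yaw": 0,"hand": -1}])

```text
time: 31.1
tool_pos: [530.3, 286.9, 45.1]
eef_rot: [0.002, -0.281, 0.96, -0.0]
force: [1.9, -3.4, 6.7]
finger_gap: 0.434
grasp_force: 30.4
```

step_arm(deltas=[{"xyz": [0,0,0],"yaw": 0.01,"hand": -1},{"xyz": [0,0,0],"yaw": 0.02,"hand": -1},{"xyz": [0,0,0],"yaw": 0.028,"hand": -1},{"xyz": [-0.012,0,0],"yaw": 0.028,"hand": -1},{"xyz": [-0.012,0,0],"yaw": 0.028,"hand": -1}])

```text
time: 31.6
tool_pos: [529.7, 286.5, 45.0]
eef_rot: [-0.001, -0.239, 0.971, -0.001]
force: [-1.6, -5.3, 9.1]
finger_gap: 0.435
grasp_force: 30.8
```

```bash
python3 go.py 529 287 41.5 117.7
```

```text
t 31.6 pos [529.7 286.5  45. ] psi 117.7 tilt 0.12 j6 -1.57 gap 0.435 F [-1.6 -5.3  9.1] -> xyz [0.003 0.007 0.029] yaw -0.0002
```

step_arm(deltas=[{"xyz": [0.008,0,0],"yaw": 0,"hand": -1},{"xyz": [0.008,0,0],"yaw": 0,"hand": 0.4},{"xyz": [0.008,0,0],"yaw": 0,"hand": 0.4},{"xyz": [0.008,0,0],"yaw": 0,"hand": 0.4},{"xyz": [0.008,0,0],"yaw": 0,"hand": 0.4}])

```text
time: 32.1
tool_pos: [529.1, 287.5, 43.2]
eef_rot: [-0.0, -0.239, 0.971, 0.0]
force: [-0.1, -0.3, -0.3]
finger_gap: 0.701
grasp_force: 0.0
```

step_arm(deltas=[{"xyz": [0,0,-0.2],"yaw": 0,"hand": 0.4},{"xyz": [0,0,-0.5],"yaw": 0,"hand": 0.4},{"xyz": [0,0,-0.92],"yaw": 0,"hand": 0.4},{"xyz": [0,0,-0.92],"yaw": 0,"hand": 0.4},{"xyz": [0,0,-0.92],"yaw": 0,"hand": 0.4}])

```text
time: 32.6
tool_pos: [529.8, 287.7, 155.3]
eef_rot: [0.001, -0.239, 0.971, 0.0]
force: [-0.4, -0.1, -0.3]
finger_gap: 0.7
grasp_force: 0.0
```

step_arm(deltas=[{"xyz": [0.2,-0.33,0],"yaw": 0,"hand": 0.4},{"xyz": [0.4,-0.66,0],"yaw": 0,"hand": 0.4},{"xyz": [0.59,-0.98,0],"yaw": 0,"hand": 0.4}])

```text
time: 32.9
tool_pos: [519.5, 148.7, 151.9]
eef_rot: [-0.002, -0.239, 0.971, -0.0]
force: [0.5, -0.6, 0.4]
finger_gap: 0.699
grasp_force: 0.0
```

step_arm(deltas=[{"xyz": [0.16,-0.26,0],"yaw": 0,"hand": 0.4},{"xyz": [0.32,-0.52,0],"yaw": 0,"hand": 0.4},{"xyz": [0.4,-0.66,0],"yaw": 0,"hand": 0.4},{"xyz": [0.4,-0.66,0],"yaw": 0,"hand": 0.4}])

```text
time: 33.3
tool_pos: [513.9, 55.7, 152.2]
eef_rot: [-0.002, -0.237, 0.971, 0.0]
force: [0.2, 0.4, -0.1]
finger_gap: 0.698
grasp_force: 0.0
```

```bash
python3 chk.py 6; python3 pca.py|grep top; python3 go.py 500 0 150 90
```

```text
wide [536.  289.6  24.8 528.6 288. ] 927 local -7.4 1.7
wide t [(36, 78), (39, 83), (33, 83), (30, 91), (27, 93), (24, 97)]
wide s [(18, 79), (15, 80), (21, 81), (12, 82), (24, 84), (27, 87)]
narrow [ 499.9 -128.8  -18.1  497.  -125.6] 862 local -3.7 2.2
narrow t [(-21, 53), (-18, 54), (-24, 59), (-15, 60), (-9, 62), (-6, 65)]
narrow s [(-6, 74), (-9, 74), (-12, 74), (-15, 75), (-3, 75), (-18, 76)]
stout top [(np.float64(32.5), np.float64(32.8), np.float64(4.6)), (np.float64(31.2), np.float64(32.7), np.float64(5.4)), (np.float64(30.6), np.float64(32.6), np.float64(6.6))]
slim top [(np.float64(-13.0), np.float64(0.9), np.float64(2.9)), (np.float64(-11.9), np.float64(1.3), np.float64(3.2)), (np.float64(-11.4), np.float64(1.6), np.float64(3.5))]
t 34.15 pos [515.3  57.8 153.9] psi 117.6 tilt 0.01 j6 -1.96 gap 0.694 F [ 0.5 -0.1 -1.2] -> xyz [ 0.336 -0.368  0.033] yaw 0.1534
```

View pics/c6.png

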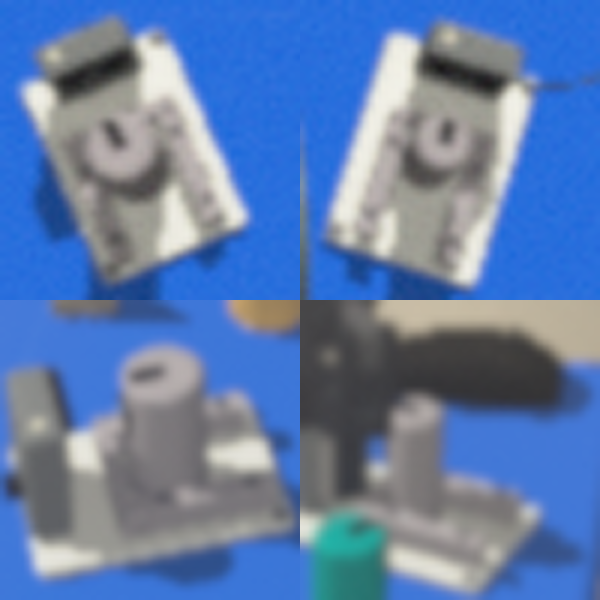

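The last view shows both sleeves upright, home and released. The stripe estimates average within about 6° of the station axes, and the bystanders were not touched. I'm handing in.

```bash
python3 -c "
from cell import manip
print(manip.hand_in())"
```

```text
the job is handed in; nothing more can be done
None
```

I handed the job in at about 34 s: slim stands released and home in the narrow station, stout in the wide one, each code within an estimated 6° of its scanner (limit about 15°), though single camera readings scattered up to 11–12° off; no verdict was returned.

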